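Load the interlocked welding jig

ROBOT

A 7-joint arm with a two-finger parallel gripper is mounted at the origin on the work surface. World frame = base frame: x ahead of the robot, y to its left, z up, the work surface at z = 0. Lengths are in m, angles in rad, forces in N, time in s.
With the tool pointing down it reaches from about 0.425 to 0.825 m from the base axis. Payload 3.6 kg.
Tool frame: the origin (TCP) lies where the fingers leave the gripper's body, on its centre line; the fingertips stand 73 mm ahead of it and the grasp point (between the pads) lies 54 mm ahead of it (env.nose_length is the distance from the TCP to the fingertips, in m); y points along the fingers, z is the direction in which the jaws open and shut, and the axes are right-handed (so a half turn about y gives the same grasp; the last joint's range is limited). The gripper opens to 85 mm and grips with 20 to 120 N. Pads are 22 mm wide; open, the fingers measure 114 mm over their backs; the gripper's body (76 mm by 85 mm) begins 54 mm behind the grasp point. The pads swing forward as they close: fully open they stand 13 mm farther back than shut.
Start: joints at [-1.284, 0.615, -0.013, 1.423, 0.008, 1.103, -0.04], TCP at [0.2, 0.618, 0.304] pointing down, gripper open.
Joint ranges: [-3.12, 3.12], [-0.3, 2.06], [-1.34, 1.32], [0.26, 2.42], [-1.36, 4.5], [0.01, 1.98], [-2.84, 2.84]. Speed limits (rad/s): [2.79, 2.79, 3.14, 3.14, 3.14, 3.14, 3.14].

INTERFACE

Orientations are given as [roll, pitch, yaw] about the fixed x, y, z axes, in that order (R = Rz(yaw) Ry(pitch) Rx(roll)).
In Python, from cell import env, imaging gives the robot as it stands.
- The arm moves only by the tool send_rows, never from a script. Its argument "motion" is a list of rows, each a list of 3 entries, a list of its own where there are three numbers: the closure, from -1 (fully open) to 1 (shut), so that 0 is half open, then the shift along the tool's x, y, z in mm, then the turn about the tool's y in degrees. In form: [[grip, [dx, dy, dz], yaw], ...]. A call has 1 to 20 rows; each row is the pose to reach, as a shift and turn from the pose commanded when the call began, along the tool's axes at that moment; what a row does not reach only later rows make up. A row lasts 1/10 s, in which the tool goes at most 50 mm and 8.59 degrees, less where a joint would pass 70% of its speed; a pose out of reach is approached as far as the arm can. A call with a gripper value outside its range is refused whole. The fingers move at their own pace and stop on an object; "grip_force" is the grip in N (left out, the last holds). Time passes only in rows, so rows that repeat a pose let the fingers close. It gives the time, the measured TCP pose, the force and the opening at its end, in the units of the state.
- env.get_state(): the state, without advancing time (a new reading comes with each control period).
- imaging.snapshot(name): name is "scene" or "top" or "wrist"; returns the picture (384x512x3 uint8, red, green, blue); there is no depth.
- imaging.camera_info(name): a dict with "fovy" (degrees; the focal length in pixels is half the picture's height over the tangent of half this angle, whatever the lens; pixels are square), "cx", "cy" (the principal point, pixels), "rvec" (rotation vector, rad) and "tvec" (3), from world to camera coordinates, as OpenCV has them; the wrist camera has in their place "T_tool_cam" (4x4, takes a point from camera to tool coordinates, whose origin is the TCP and whose axes are the tool frame's). Camera axes: x right, y down, z forward; pixel columns grow to the right and rows downward; lengths in m; the calibration is good to about 2 mm. A picture is of the moment at which its call begins: read the wrist's pose just before it. camera_info takes no time and is no camera call.
- env.job_done(): hands the job in, once; it reports no verdict.
The state is a dict: "time_s": time; "joint_pos": joint angles; "dq": joint speeds; "joint_torque": joint torques, N m; "position": TCP position; "eef_rot": TCP orientation; "force": force on the tool from outside, world axes, zero at the start; "torque": the same for the moment, N m; "finger_gap": finger opening in m.
Only numpy, scipy, OpenCV 4.12 (cv2) and the standard library are available. Lean on these libraries where they do the work, as an engineer would, in place of code of your own. Each camera call takes 0.05 s, during which the arm holds its last target.

TASK

Load the welding jig: turn the red isolator fully off, which frees the orange gate, then swing the gate fully open. Clamp every tube stub that is there, upright and down on the bed, each in a station of its own, by pressing the blue sprung jaw back with the tube's side and slipping the tube down between jaw and stop. Then swing the gate fully shut over the tubes and turn the isolator fully back on, leaving the clutter on the table alone.

Things in the scene. Friction and masses are not known exactly. Their poses are not given: they have to be found in the camera images.
- jig: welding jig bolted to the table: grey bed plate 160 x 400 mm, its top 12 mm above the table. Origin on the table. Its x axis points away from the low fixed stops, towards the sprung jaws; its y axis runs along the row of three stations towards the orange gate's column and the red isolator; z up. It stands in a new place and yaw each time
- isolator (a joint): red isolator lever, turns about a vertical axis; 0 rad = ON, 1.5 rad = fully OFF, counter-clockwise seen from above; stiff enough (0.12 Nm) to stay where it is left. It only turns back to ON while the gate is shut
- isolator_grip (a point): centre of the lever's upright round red grip (18 mm diameter, 48 mm tall, this point 98 mm above the table, mid-height of the grip), 62 mm from the lever's axis; it can be pinched from above and led round its arc, and the round post turns between the fingers
- isolator_axis (a point): point on the isolator's vertical axis, at the height of its grip; fixed to the jig
- gate (a joint): orange hold-down gate, a flat bar swinging level about a vertical column; 0 rad = shut (lying over the three stations, its underside 92 mm above the table, top 104 mm), 1.35 rad = fully open (counter-clockwise from above, towards the jig's +x); stays where it is left (0.12 Nm). The isolator's cam holds it shut (0.1 rad of play) until the isolator is past 1.15 rad
- gate_grip (a point): centre of the gate's upright round black grip (18 mm diameter, 48 mm tall, standing on the bar; this point 130 mm above the table), 120 mm from the gate's axis; pinch from above and lead it round its arc
- gate_axis (a point): point on the gate's vertical axis, at the height of its grip; fixed to the jig
- jaw0 (a joint): blue sprung jaw of station 0: 0 m = at rest, grows as it is pressed back along the jig's +x, 0.030 m = end of travel; 3.6 N to start it, 9 N at 18 mm, where it rests on a clamped tube. It closes by itself. 34 mm wide, 22 mm thick, top 72 mm above the table (40 mm higher than the stop): a tube held just above the stop can press it back with its side, then go down into the gap
- station0 (a point): station 0: where the centre of a clamped tube comes, 44 mm above the table; axes as the jig's. The face of its fixed steel stop lies 25 mm to -x (stop 18 mm thick, 44 mm wide, top 32 mm above the table); the jaw's face at rest 7 mm to +x, so the gap at rest is only 32 mm. Stations are 90 mm apart
- jaw1 (a joint): blue sprung jaw of station 1: 0 m = at rest, grows as it is pressed back along the jig's +x, 0.030 m = end of travel; 3.6 N to start it, 9 N at 18 mm, where it rests on a clamped tube. It closes by itself. 34 mm wide, 22 mm thick, top 72 mm above the table (40 mm higher than the stop): a tube held just above the stop can press it back with its side, then go down into the gap
- station1 (a point): station 1: where the centre of a clamped tube comes, 44 mm above the table; axes as the jig's. The face of its fixed steel stop lies 25 mm to -x (stop 18 mm thick, 44 mm wide, top 32 mm above the table); the jaw's face at rest 7 mm to +x, so the gap at rest is only 32 mm. Stations are 90 mm apart
- jaw2 (a joint): blue sprung jaw of station 2: 0 m = at rest, grows as it is pressed back along the jig's +x, 0.030 m = end of travel; 3.6 N to start it, 9 N at 18 mm, where it rests on a clamped tube. It closes by itself. 34 mm wide, 22 mm thick, top 72 mm above the table (40 mm higher than the stop): a tube held just above the stop can press it back with its side, then go down into the gap
- station2 (a point): station 2: where the centre of a clamped tube comes, 44 mm above the table; axes as the jig's. The face of its fixed steel stop lies 25 mm to -x (stop 18 mm thick, 44 mm wide, top 32 mm above the table); the jaw's face at rest 7 mm to +x, so the gap at rest is only 32 mm. Stations are 90 mm apart
- tube1_center (a point): centre of a square aluminium-coloured tube stub, 50 x 50 mm, 64 mm tall, 4 mm wall, both open ends alike (either may be up), about 0.3 kg, standing upright; best gripped across two sides in its upper half; its x and y axes are square to its sides, z along the tube. None if this tube is absent this time
- tube2_center (a point): centre of a square aluminium-coloured tube stub, 50 x 50 mm, 64 mm tall, 4 mm wall, both open ends alike (either may be up), about 0.3 kg, standing upright; best gripped across two sides in its upper half; its x and y axes are square to its sides, z along the tube. None if this tube is absent this time
- tube3_center (a point): centre of a square aluminium-coloured tube stub, 50 x 50 mm, 64 mm tall, 4 mm wall, both open ends alike (either may be up), about 0.3 kg, standing upright; best gripped across two sides in its upper half; its x and y axes are square to its sides, z along the tube. None if this tube is absent this time
- pliers: black-handled pliers, 150 mm, flat on the table; not part of the job, leave it alone
- brush: wire brush; not part of the job, leave it alone
- hammer: chipping hammer; not part of the job, leave it alone
- magnet: red welding magnet, 60 mm square; not part of the job, leave it alone
- offcut: bare steel angle offcut, 100 mm; not part of the job, leave it alone
Things that resemble listed ones, but are neither listed nor needed, are in the scene too. Leave any brown look-alike of the part that bears tube2_center alone. What is shaped like the part that bears tube3_center but purple is not meant.

How it is judged:
By the outcome, as a careful person would: the job done as asked, in the order asked, and still so for the second after the job is handed in, with the robot touching nothing.
Of tube1, tube2, tube3 only 2 to 3 are there at a start; the rules pass over those that are not, and their reading is None.
At some moment in a run one of tube1, tube2, tube3 may be knocked a few centimetres aside while the robot is not near it.
Once in a run the grip may slacken for a moment while it holds something.
It also fails if it takes over 208 s, if anything falls off the work surface, if the arm or the gripper's body presses on something with over 40 N, if the wrist force passes 120 N, or if a joint passes its speed limit or range.

## Working session

There is one attempt and no reset: what is moved stays moved. The work goes in short steps, Python scripts to look and compute and a tool call to move; the robot and the scene stay as the last step left them, time stands still between calls to the robot, and variables do not carry over. Pictures are saved under pics/ and viewed, and the job is handed in when it is done.

Besides the shell and the picture viewer there is one more tool, called after ">>>" by a JSON object that holds its "method" and its "body", one argument or row to a line. send_rows: Moves the arm, as the interface text tells. Its arguments: {"type":"object","properties":{"motion":{"type":"array"},"grip_force":{"type":"number"}},"required":["motion"]}

```bash
ls; mkdir -p pics; cat > h.py <<'E'
import numpy as np, cv2
from cell import env, imaging
from scipy.spatial.transform import Rotation as R
def snap(n,f):
    s=env.get_state(); im=imaging.snapshot(n); cv2.imwrite('pics/'+f,cv2.cvtColor(im,cv2.COLOR_RGB2BGR)); return s,im
def tcp(s):
    T=np.eye(4);T[:3,:3]=R.from_euler('xyz',s['eef_rot']).as_matrix() if len(s['eef_rot'])==3 else None;T[:3,3]=s['position'];return T
def cam(n,s=None):
    c=imaging.camera_info(n); f=192/np.tan(np.radians(c['fovy'])/2)
    if n=='wrist': T=tcp(s)@np.array(c['T_tool_cam'])
    else:
        Rm=cv2.Rodrigues(np.array(c['rvec'],float))[0]; T=np.eye(4);T[:3,:3]=Rm.T;T[:3,3]=-Rm.T@np.array(c['tvec']).ravel()
    return f,c['cx'],c['cy'],T
def ray(C,u,v,z):
    f,cx,cy,T=C; d=T[:3,:3]@np.array([(u-cx)/f,(v-cy)/f,1]); o=T[:3,3]; return o+d*(z-o[2])/d[2]
def proj(C,p):
    f,cx,cy,T=C; q=T[:3,:3].T@(np.array(p)-T[:3,3]); return q[:2]/q[2]*f+[cx,cy]
E
python3 - <<'E'
from h import *
s=env.get_state(); print(s)
for n in['top','scene','wrist']: 
    print(n,imaging.camera_info(n)); snap(n,n+'0.png')
E
```

```text
pics
{'time_s': 0.0, 'joint_pos': array([-1.28447356,  0.61593067, -0.01262121,  1.42492978,  0.00807818,
        1.10339214, -0.04042273]), 'dq': array([ 0.00084537,  0.00066201,  0.00051335,  0.00124276, -0.00156977,
       -0.00105996, -0.00138209]), 'joint_torque': array([ 7.03676815e-04, -4.69199717e+01,  2.59295180e-01, -1.71027392e+01,
        9.90808709e-03,  9.63444239e-03, -2.08590158e-07]), 'position': array([0.1998361 , 0.61790118, 0.30272022]), 'eef_rot': array([-1.57340667e+00, -1.63096851e-05, -3.12784638e-01]), 'force': array([-0.14666316,  0.33319868, -0.06651352]), 'torque': array([-0.00479695,  0.03132976,  0.00328607]), 'finger_gap': 0.08568063879734748}
top {'fovy': 55.86779449082928, 'cx': 260.63805419444554, 'cy': 190.96961794202872, 'rvec': array([ 2.16742432, -2.13504418,  0.13542958]), 'tvec': array([-0.08040704,  0.56312697,  1.07171715])}
scene {'fovy': 52.97108164630356, 'cx': 258.9517286888535, 'cy': 183.05857478731042, 'rvec': array([ 0.99143164,  2.65407781, -0.75828826]), 'tvec': array([ 0.44474569, -0.19189106,  1.31507184])}
wrist {'fovy': 70.78889887863903, 'cx': 258.3221078698007, 'cy': 192.2464533653974, 'T_tool_cam': array([[ 1.86953730e-04,  9.51315702e-01,  3.08218105e-01,
        -7.83743720e-02],
       [ 5.49792252e-04, -3.08218162e-01,  9.51315543e-01,
        -6.91062981e-02],
       [ 9.99999831e-01, -8.39606299e-06, -5.80648537e-04,
        -2.80549650e-04],
       [ 0.00000000e+00,  0.00000000e+00,  0.00000000e+00,
         1.00000000e+00]])}
```

View pics/top0.png

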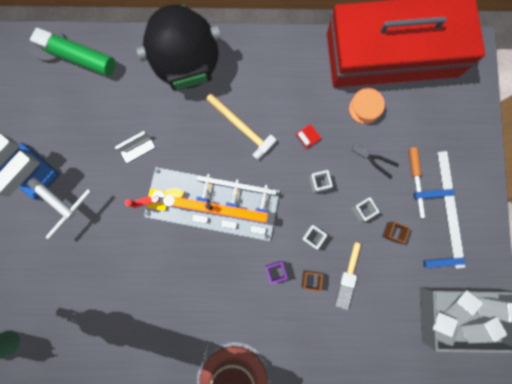

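View pics/scene0.png

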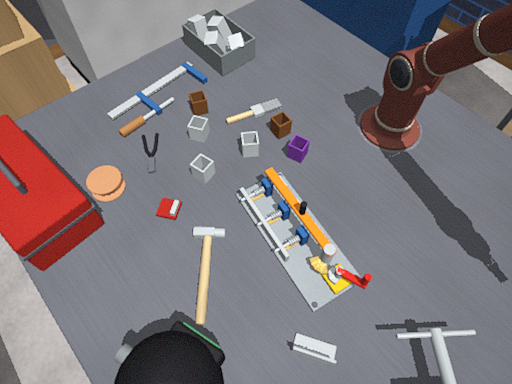

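View pics/wrist0.png

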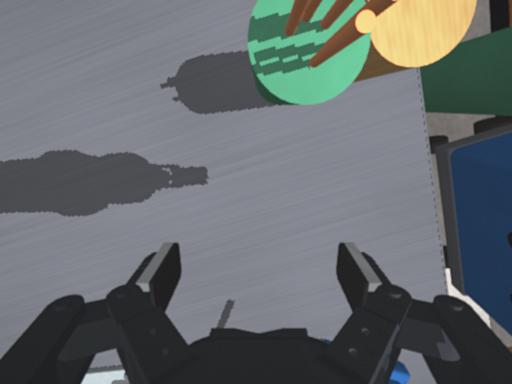

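```bash
python3 - <<'E'
from h import *
a=cv2.imread('pics/top0.png'); cv2.imwrite('pics/top0c.png',cv2.resize(a[155:250,110:300],None,fx=4.2,fy=4.2,interpolation=cv2.INTER_CUBIC))
b=cv2.imread('pics/scene0.png'); cv2.imwrite('pics/scene0c.png',cv2.resize(b[155:315,225:385],None,fx=3.7,fy=3.7,interpolation=cv2.INTER_CUBIC))
C=cam('top');print(C[3])
for u,v in[(321,182),(367,210),(315,237),(276,272),(313,281),(397,233)]: print(u,v,ray(C,u,v,.064).round(3))
for u,v in[(130,203),(156,169),(279,189),(272,240),(146,215)]: print(u,v,ray(C,u,v,.012).round(3))
E
```

```text
[[ 0.01532483 -0.99133194  0.13048426  0.41963576]
 [-0.99987384 -0.01464828  0.00614322 -0.07873185]
 [-0.0041786  -0.13056194 -0.99143135  1.13572094]
 [ 0.          0.          0.          1.        ]]
321 182 [ 0.59  -0.252  0.064]
367 210 [ 0.509 -0.388  0.064]
315 237 [ 0.427 -0.234  0.064]
276 272 [ 0.324 -0.12   0.064]
313 281 [ 0.301 -0.227  0.064]
397 233 [ 0.442 -0.474  0.064]
130 203 [0.524 0.335 0.012]
156 169 [0.633 0.26  0.012]
279 189 [ 0.575 -0.129  0.012]
272 240 [ 0.416 -0.109  0.012]
146 215 [0.487 0.283 0.012]
```

View pics/top0c.png

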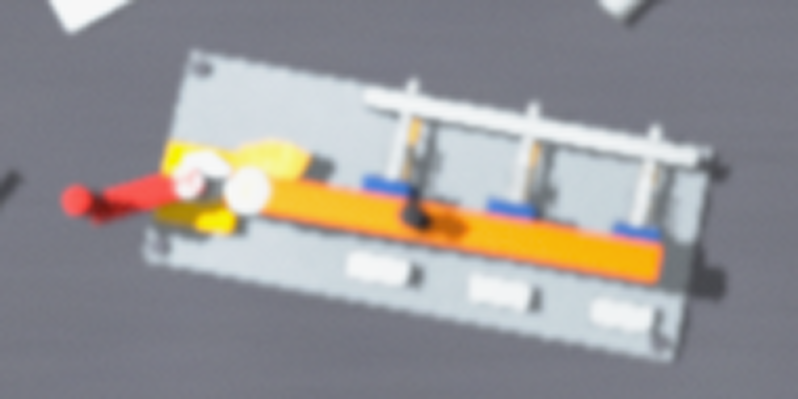

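View pics/scene0c.png

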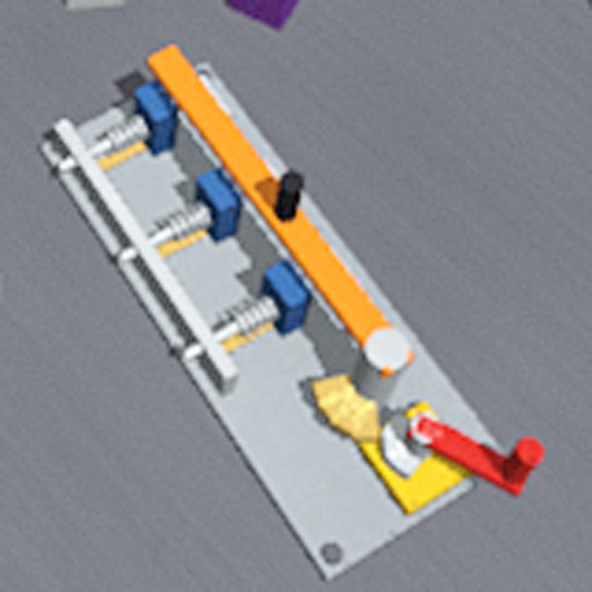

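```bash
cat >> h.py <<'E'
def go(p,yaw,grasp=0.0,s=None):
    """p: target of point 'grasp' m ahead of TCP; prints tool shift mm and turn deg"""
    s=s or env.get_state(); T=tcp(s); q=np.array(p,float).copy(); q[2]+=grasp
    d=T[:3,:3].T@(q-T[:3,3])*1000
    y0=s['eef_rot'][2]; t=-(np.degrees(yaw-y0)+180)%360-180
    t=-((np.degrees(yaw-y0)+180)%360-180)
    print('shift',d.round(1),'turn',round(t,2),'| pos',s['position'].round(4),'rpy',np.round(s['eef_rot'],4),'t',round(s['time_s'],2)); return d,t
E
python3 - <<'E'
from h import *
go([.47,.10,.35],-.163)
E
```

```text
shift [ 416.4  -46.2 -409.9] turn -8.58 | pos [0.1999 0.6181 0.303 ] rpy [-1.5727  0.     -0.3128] t 0.15
```

>>> {"method": "send_rows", "body": {
  "motion": [
    [-1,[0,-46,0],0],
    [-1,[208,-46,-205],-4],
    [-1,[416,-46,-410],-8.6],
    [-1,[416,-46,-410],-8.6],
    [-1,[416,-46,-410],-8.6],
    [-1,[416,-46,-410],-8.6],
    [-1,[416,-46,-410],-8.6],
    [-1,[416,-46,-410],-8.6],
    [-1,[416,-46,-410],-8.6],
    [-1,[416,-46,-410],-8.6],
    [-1,[416,-46,-410],-8.6],
    [-1,[416,-46,-410],-8.6],
    [-1,[416,-46,-410],-8.6],
    [-1,[416,-46,-410],-8.6],
    [-1,[416,-46,-410],-8.6],
    [-1,[416,-46,-410],-8.6],
    [-1,[416,-46,-410],-8.6],
    [-1,[416,-46,-410],-8.6],
    [-1,[416,-46,-410],-8.6],
    [-1,[416,-46,-410],-8.6]
  ]
}}

```text
time_s: 2.15
position: [0.4695, 0.1008, 0.3499]
eef_rot: [-1.571, 0.0, -0.162]
force: [0.0, -0.6, -0.8]
finger_gap: 0.0852
```

```bash
python3 - <<'E'
from h import *
s,im=snap('wrist','w1.png'); go([.47,.10,.35],-.163,s=s); print(s['force'])
np.save('w1T.npy',cam('wrist',s)[3])
E
```

```text
shift [ 0.6 -0.1 -0.7] turn 0.07 | pos [0.4695 0.1008 0.3499] rpy [-1.5708  0.     -0.1617] t 2.15
[ 0.03801958 -0.58753654 -0.7899394 ]
```

View pics/w1.png

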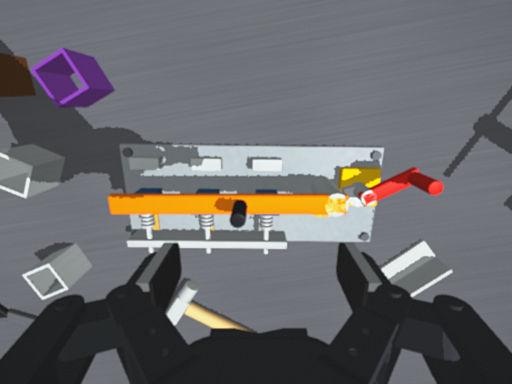

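```bash
python3 - <<'E'
from h import *
a=cv2.imread('pics/w1.png'); cv2.imwrite('pics/w1c.png',cv2.resize(a[135:255,320:450],None,fx=5,fy=5,interpolation=cv2.INTER_CUBIC))
cv2.imwrite('pics/w1d.png',cv2.resize(a[135:260,100:300],None,fx=4,fy=4,interpolation=cv2.INTER_CUBIC))
E
```

```text
(no output)
```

View pics/w1c.png

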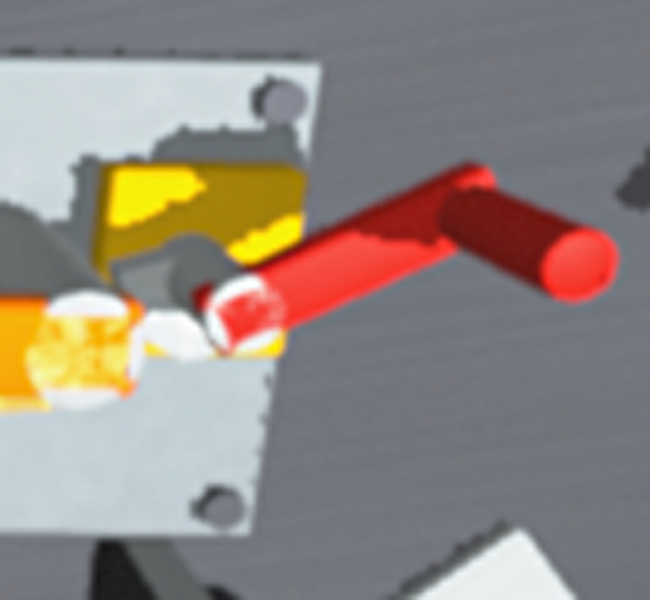

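View pics/w1d.png

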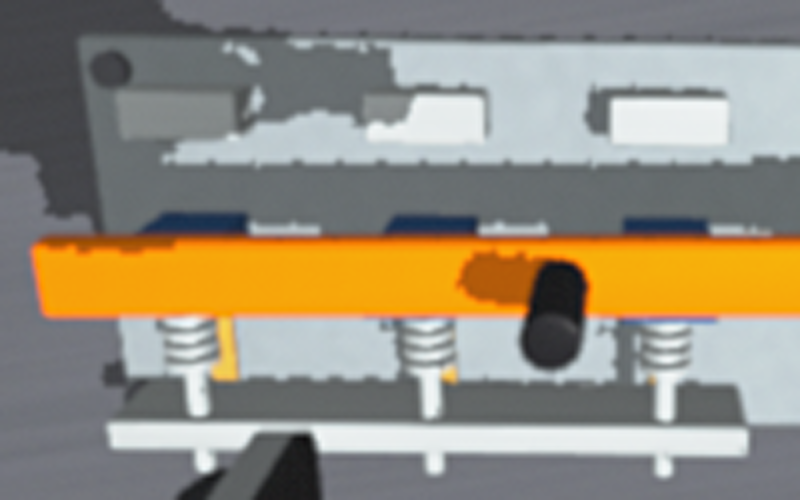

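```bash
python3 - <<'E'
from h import *
f,cx,cy,_=cam('wrist',env.get_state()); C=(f,cx,cy,np.load('w1T.npy'))
g=lambda n,u,v,z: print(n,ray(C,u,v,z).round(4))
g('red',436,188,.122); g('gategrip',237.8,220,.154)
for z in(.098,.104,.11): g('isoaxis%g'%z,368.8,197.6,z)
for z in(.104,.12,.154): g('col%g'%z,337,205,z)
g('cornA',384,148,.012);g('cornB',370,242,.012);g('cornC',119.5,144,.012)
for (a,b,c,d) in[(610,95,728,142),(363,95,486,140),(115,90,240,137)]: g('stop',100+(a+c)/8,135+(b+d)/8,.032)
# other views
t=cam('top')
print('top red',ray(t,110+77/4.2,155+200/4.2,.122),'gg',ray(t,110+413/4.2,155+188/4.2,.154),ray(t,110+247/4.2,155+190/4.2,.154))
sc=cam('scene')
print('scene red',ray(sc,225+530/3.7,155+450/3.7,.122),'gg',ray(sc,225+291/3.7,155+180/3.7,.154))
E
```

```text
red [0.5148 0.2997 0.122 ]
gategrip [0.5039 0.0724 0.154 ]
isoaxis0.098 [0.524 0.232 0.098]
isoaxis0.104 [0.5215 0.2297 0.104 ]
isoaxis0.11 [0.519  0.2275 0.11  ]
col0.104 [0.5249 0.1903 0.104 ]
col0.12 [0.5182 0.1864 0.12  ]
col0.154 [0.5039 0.1781 0.154 ]
cornA [0.4835 0.2893 0.012 ]
cornB [0.6393 0.2629 0.012 ]
cornC [ 0.4137 -0.1014  0.012 ]
stop [0.4761 0.1123 0.032 ]
stop [0.4613 0.0244 0.032 ]
stop [ 0.4454 -0.064   0.032 ]
top red [0.51446327 0.29958969 0.122     ] gg [0.52254896 0.06962775 0.154     ] [0.51963798 0.17746993 0.154     ]
scene red [0.51500326 0.30120474 0.122     ] gg [0.50715266 0.0720562  0.154     ]
```

```bash
cat >> h.py <<'E'
def tri(obs):
    A=np.zeros((3,3));b=np.zeros(3);L=[]
    for C,u,v in obs:
        f,cx,cy,T=C; d=T[:3,:3]@np.array([(u-cx)/f,(v-cy)/f,1]); d/=np.linalg.norm(d); P=np.eye(3)-np.outer(d,d); A+=P;b+=P@T[:3,3];L.append((P,T[:3,3]))
    x=np.linalg.solve(A,b); return x.round(4),[round(float(np.linalg.norm(P@(x-o)))*1000,1) for P,o in L]
E
python3 - <<'E'
from h import *
f,cx,cy,_=cam('wrist',env.get_state()); C=(f,cx,cy,np.load('w1T.npy'));t=cam('top');sc=cam('scene')
print('hub',tri([(C,368.8,197.6),(sc,339.9,271.2),(t,155.2,198.3)]))
print('hub',tri([(C,368.8,197.6),(sc,339.9,271.2)]))
print('col',tri([(C,337,205),(sc,329.6,249.6),(t,168.8,200.2)]))
print('red',tri([(C,436,188),(sc,225+530/3.7,155+450/3.7),(t,110+77/4.2,155+200/4.2)]))
print('gg',tri([(C,237.8,220),(sc,225+291/3.7,155+180/3.7),(t,110+413/4.2,155+188/4.2)]))
E
```

```text
hub (array([0.5344, 0.2417, 0.0695]), [1.3, 0.8, 1.8])
hub (array([0.5351, 0.2424, 0.0706]), [0.3, 0.3])
col (array([0.5255, 0.1911, 0.1018]), [0.4, 0.2, 0.4])
red (array([0.5148, 0.3005, 0.1208]), [0.5, 0.7, 0.5])
gg (array([0.5119, 0.0712, 0.1527]), [6.8, 4.9, 10.9])
```

```bash
python3 - <<'E'
from h import *
go([.515,.3003,.20],-.162,.054)
go([.515,.3003,.103],-.162,.054)
E
```

```text
shift [ 12.6  95.9 204.4] turn -0.0 | pos [0.4696 0.1006 0.3499] rpy [-1.5708e+00  1.0000e-04 -1.6210e-01] t 2.2
shift [ 12.6 192.9 204.4] turn -0.0 | pos [0.4696 0.1006 0.3499] rpy [-1.5708e+00  1.0000e-04 -1.6210e-01] t 2.2
```

>>> {"method": "send_rows", "body": {
  "motion": [
    [0,[4,32,68],0],
    [0,[8,64,136],0],
    [0,[12.6,96,204.4],0],
    [0,[12.6,96,204.4],0],
    [0,[12.6,96,204.4],0],
    [0,[12.6,96,204.4],0],
    [0,[12.6,96,204.4],0],
    [0,[12.6,130,204.4],0],
    [0,[12.6,170,204.4],0],
    [0,[12.6,193,204.4],0],
    [0,[12.6,193,204.4],0],
    [0,[12.6,193,204.4],0],
    [0,[12.6,193,204.4],0]
  ]
}}

```text
time_s: 3.5
position: [0.5166, 0.2998, 0.1592]
eef_rot: [-1.568, -0.004, -0.164]
force: [0.4, -0.6, 0.5]
finger_gap: 0.0433
```

```bash
python3 - <<'E'
from h import *
s,im=snap('wrist','w2.png'); go([.515,.3003,.103],-.162,.054,s=s); print(s['force'],s['finger_gap'])
E
```

```text
shift [-1.7  2.2  0.2] turn -0.11 | pos [0.5166 0.2998 0.1592] rpy [-1.5683 -0.0035 -0.1639] t 3.5
[ 0.37396912 -0.56223473  0.50946309] 0.043289357190168014
```

View pics/w2.png

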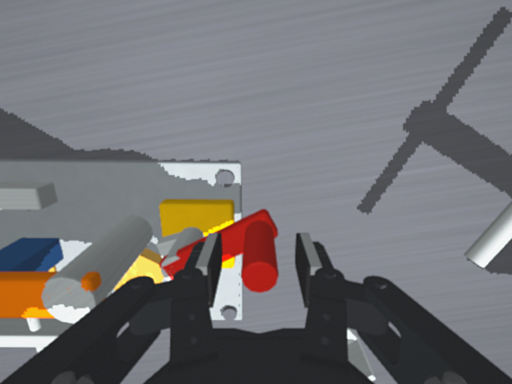

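>>> {"method": "send_rows", "body": {
  "motion": [
    [1,[0,2,0],0],
    [1,[0,2,0],0],
    [1,[0,2,0],0],
    [1,[0,2,0],0],
    [1,[0,2,0],0],
    [1,[0,2,0],0]
  ],
  "grip_force": 40
}}

```text
time_s: 4.15
position: [0.5155, 0.3005, 0.1559]
eef_rot: [-1.57, -0.001, -0.162]
force: [-0.6, 0.1, 5.9]
finger_gap: 0.0167
```

```bash
cat >> h.py <<'E'
def arc(c,cur,d0,dth,n,yaw,dr=0):
    """tool shifts leading point at cur (xy) about c by dth in n steps, keeping current radius"""
    s=env.get_state();T=tcp(s);v=np.array(cur)-np.array(c);out=[]
    for k in range(1,n+1):
        a=dth*k/n; w=np.array([[np.cos(a),-np.sin(a)],[np.sin(a),np.cos(a)]])@v-v
        d=T[:3,:3].T@np.array([w[0],w[1],0])*1000; out.append([round(d[0],1),round(d[2],1)])
    print(out)
E
python3 - <<'E'
from h import *
s=env.get_state();p=s['position'];print(p,s['finger_gap'],s['force'],s['torque'])
c=(.5345,.2415);v=p[:2]-c;print(np.linalg.norm(v),np.degrees(np.arctan2(v[1],v[0])))
arc(c,p[:2],0,1.5,20,0)
E
```

```text
[0.51552205 0.30049347 0.15585416] 0.016738350687242713 [-0.58875641  0.10707818  5.92165239] [ 0.07549986  0.16885016 -0.01071635]
0.0619708931360653 107.8327641377787
[[np.float64(-4.1), np.float64(-2.3)], [np.float64(-7.9), np.float64(-4.8)], [np.float64(-11.6), np.float64(-7.7)], [np.float64(-15.0), np.float64(-10.8)], [np.float64(-18.2), np.float64(-14.2)], [np.float64(-21.2), np.float64(-17.8)], [np.float64(-23.8), np.float64(-21.6)], [np.float64(-26.2), np.float64(-25.6)], [np.float64(-28.3), np.float64(-29.8)], [np.float64(-30.0), np.float64(-34.1)], [np.float64(-31.4), np.float64(-38.5)], [np.float64(-32.5), np.float64(-43.0)], [np.float64(-33.2), np.float64(-47.6)], [np.float64(-33.6), np.float64(-52.2)], [np.float64(-33.7), np.float64(-56.9)], [np.float64(-33.4), np.float64(-61.5)], [np.float64(-32.7), np.float64(-66.1)], [np.float64(-31.7), np.float64(-70.6)], [np.float64(-30.4), np.float64(-75.1)], [np.float64(-28.7), np.float64(-79.4)]]
```

>>> {"method": "send_rows", "body": {
  "motion": [
    [1,[-4.1,-1,-2.3],0],
    [1,[-7.9,-1,-4.8],0],
    [1,[-11.6,-1,-7.7],0],
    [1,[-15,-1,-10.8],0],
    [1,[-18.2,-1,-14.2],0],
    [1,[-21.2,-1,-17.8],0],
    [1,[-23.8,-1,-21.6],0],
    [1,[-26.2,-1,-25.6],0],
    [1,[-28.3,-1,-29.8],0],
    [1,[-30,-1,-34.1],0],
    [1,[-30,-1,-34.1],0]
  ]
}}

```text
time_s: 5.25
position: [0.4778, 0.2763, 0.1559]
eef_rot: [-1.565, 0.003, -0.156]
force: [-2.9, 7.9, 0.6]
finger_gap: 0.0169
```

```bash
python3 - <<'E'
from h import *
s=env.get_state();p=s['position'];print(p,s['finger_gap'],s['force'],s['torque'])
c=(.5345,.2415);v=p[:2]-c;print(np.linalg.norm(v),np.degrees(np.arctan2(v[1],v[0])))
arc(c,p[:2],0,.82,11,0)
E
```

```text
[0.47783909 0.27627893 0.15592133] 0.01693386115844405 [-2.9078412   7.91870769  0.56085971] [1.46619257 0.46440044 0.29183232]
0.0664833269851598 148.45806166645033
[[np.float64(-1.7), np.float64(-4.6)], [np.float64(-3.1), np.float64(-9.4)], [np.float64(-4.1), np.float64(-14.2)], [np.float64(-4.8), np.float64(-19.2)], [np.float64(-5.1), np.float64(-24.1)], [np.float64(-5.0), np.float64(-29.1)], [np.float64(-4.6), np.float64(-34.0)], [np.float64(-3.7), np.float64(-38.9)], [np.float64(-2.6), np.float64(-43.7)], [np.float64(-1.0), np.float64(-48.4)], [np.float64(0.8), np.float64(-53.0)]]
```

>>> {"method": "send_rows", "body": {
  "motion": [
    [1,[-1.4,0,-4.4],0],
    [1,[-2.5,0,-8.9],0],
    [1,[-3.2,0,-13.5],0],
    [1,[-3.6,0,-18.1],0],
    [1,[-3.7,0,-22.8],0],
    [1,[-3.4,0,-27.4],0],
    [1,[-2.7,0,-32],0],
    [1,[-1.7,0,-36.5],0],
    [1,[-0.4,0,-41],0],
    [1,[1.3,0,-45.3],0],
    [1,[3,0,-49],0],
    [1,[3,0,-49],0],
    [1,[3,0,-49],0]
  ]
}}

```text
time_s: 6.55
position: [0.4709, 0.2295, 0.1558]
eef_rot: [-1.563, 0.007, -0.155]
force: [-5.9, 12.3, 3.6]
finger_gap: 0.0169
```

```bash
python3 - <<'E'
from h import *
s,im=snap('wrist','w3.png');p=s['position'];print(p,s['finger_gap'],s['force'],s['torque'])
c=(.5345,.2415);v=p[:2]-c;print(np.linalg.norm(v),np.degrees(np.arctan2(v[1],v[0])))
E
```

```text
[0.47091847 0.22954104 0.15580264] 0.016883136230773997 [-5.92242248 12.31729672  3.56307905] [2.23442808 1.38599424 0.01581052]
0.06469642634144984 -169.34776857397054
```

View pics/w3.png

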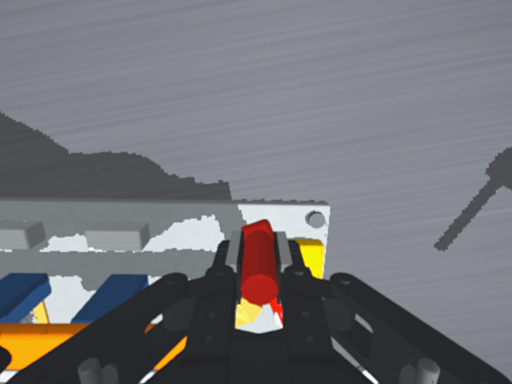

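```bash
python3 - <<'E'
from h import *
from scipy.optimize import least_squares
P=np.array([(.5155,.3005),(.4778,.2763),(.4709,.2295)])
r=least_squares(lambda q:np.hypot(*(P-q).T)-.062,[.5345,.2415]);print(r.x,r.fun)
go([.5345+.062*np.cos(np.radians(194.5)),.2415+.062*np.sin(np.radians(194.5)),.1018],-.16,.054)
v=P-r.x;print(np.degrees(np.arctan2(v[:,1],v[:,0])))
E
```

```text
[0.53077106 0.24143722] [-0.00099494  0.00141409 -0.0009505 ]
shift [ 4.1 -0.  -3. ] turn 0.28 | pos [0.4709 0.2296 0.1558] rpy [-1.5635  0.0074 -0.1552] t 6.6
[ 104.49671605  146.6491801  -168.72411145]
```

>>> {"method": "send_rows", "body": {
  "motion": [
    [1,[1.5,0,-2],0],
    [1,[3,0,-5],0],
    [1,[3,0,-5],0],
    [1,[3,0,-5],0],
    [1,[3,0,-5],0]
  ]
}}

```text
time_s: 7.1
position: [0.4711, 0.229, 0.1558]
eef_rot: [-1.558, 0.011, -0.151]
force: [-9.3, 20.2, 1.9]
finger_gap: 0.017
```

```bash
python3 - <<'E'
from h import *
s=env.get_state();p=s['position'];print(p,s['finger_gap'],s['force'],s['torque'])
for c in[(.5345,.2415),(.5308,.2414)]:
  v=p[:2]-c;print(np.linalg.norm(v),np.degrees(np.arctan2(v[1],v[0])))
E
```

```text
[0.47107314 0.2290086  0.15579009] 0.0169980816488131 [-9.3222944  20.2333262   1.88246924] [ 3.63921268  2.07430506 -0.04331181]
0.06464520070358573 -168.85865055486892
0.06099872874836997 -168.27924990566055
```

>>> {"method": "send_rows", "body": {
  "motion": [
    [1,[-3,0,3],0],
    [1,[-3,0,5],0],
    [0,[-3,0,5],0],
    [0,[-3,0,5],0],
    [0,[-3,0,5],0],
    [0,[-3,-50,5],0],
    [0,[-3,-100,5],0],
    [0,[-3,-100,5],0],
    [0,[-3,-100,5],0]
  ]
}}

```text
time_s: 8.0
position: [0.4758, 0.2215, 0.2571]
eef_rot: [-1.57, -0.003, -0.165]
force: [0.6, -0.3, -0.3]
finger_gap: 0.0428
```

```bash
python3 - <<'E'
from h import *
s,im=snap('wrist','w4.png');print(s['position'],s['eef_rot'],s['force'])
C=cam('wrist',s);np.save('w4T.npy',C[3])
cv2.imwrite('pics/w4c.png',cv2.resize(cv2.cvtColor(im,4)[150:350,100:400],None,fx=2.6,fy=2.6,interpolation=cv2.INTER_CUBIC))
E
```

```text
[0.47577862 0.22152179 0.25713234] [-1.56976744 -0.00251855 -0.16450127] [ 0.64313076 -0.2821208  -0.26860623]
```

View pics/w4.png

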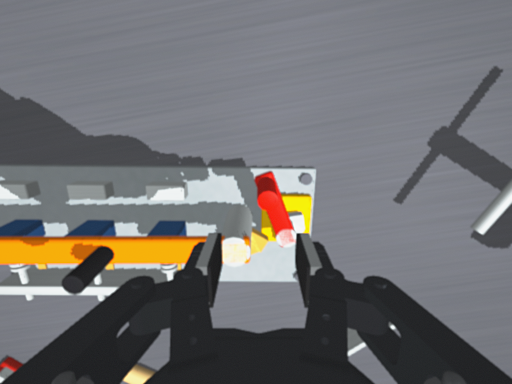

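```bash
python3 - <<'E'
from h import *
f,cx,cy,_=cam('wrist',env.get_state()); C=(f,cx,cy,np.load('w4T.npy'))
g=ray(C,264,180,.122);h=ray(C,286.5,238,.0745);print(g,h,np.linalg.norm((g-h)[:2]))
h=np.array([.534,.2415,0])
print(np.degrees(np.arctan2(*(g-h)[[1,0]])))
go([.505,.0724,.133],-.165,.054)
go([.505,.0724,.20],-.165,.054)
E
```

```text
[0.45472502 0.22916878 0.122     ] [0.53326754 0.24123797 0.0745    ] 0.07946440647254266
-171.15849775688912
shift [  54.    68.9 -142. ] turn 0.05 | pos [0.4749 0.2214 0.2558] rpy [-1.5717e+00  3.0000e-04 -1.6410e-01] t 8.05
shift [  54.     1.9 -142. ] turn 0.05 | pos [0.4749 0.2214 0.2558] rpy [-1.5717e+00  3.0000e-04 -1.6410e-01] t 8.05
```

View pics/w4c.png

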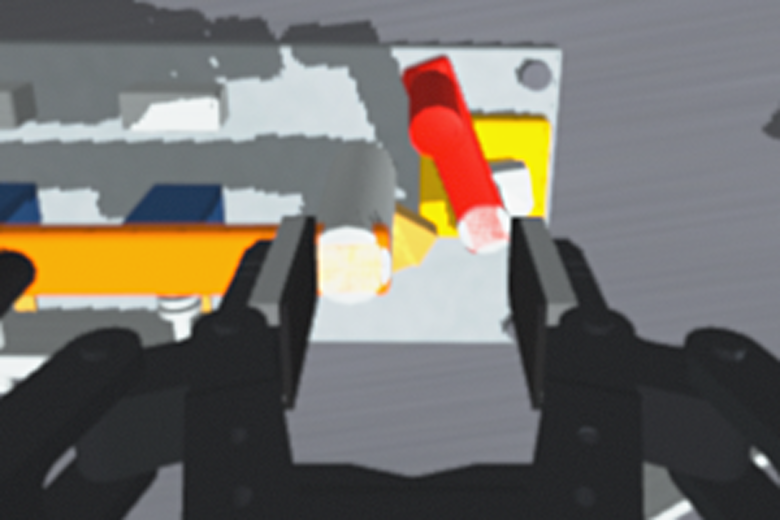

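```bash
python3 - <<'E'
from h import *
f,cx,cy,_=cam('wrist',env.get_state()); C=(f,cx,cy,np.load('w4T.npy'))
g=ray(C,268,200,.122);h=ray(C,286.5,238,.0745);print(g,h,np.linalg.norm((g-h)[:2]))
print(np.degrees(np.arctan2(*(g-h)[[1,0]]))%360, 'start', np.degrees(np.arctan2(.3003-h[1],.5148-h[0])))
E
```

```text
[0.47166935 0.22971424 0.122     ] [0.53326754 0.24123797 0.0745    ] 0.06266683783167837
190.59635227495116 start 107.36343998933962
```

>>> {"method": "send_rows", "body": {
  "motion": [
    [0,[18,2,-47],0],
    [0,[36,2,-95],0],
    [0,[54,2,-142],0],
    [0,[54,2,-142],0],
    [0,[54,2,-142],0],
    [0,[54,2,-142],0],
    [0,[54,36,-142],0],
    [0,[54,69,-142],0],
    [0,[54,69,-142],0],
    [0,[54,69,-142],0],
    [1,[54,69,-142],0],
    [1,[54,69,-142],0],
    [1,[54,69,-142],0],
    [1,[54,69,-142],0],
    [1,[54,69,-142],0]
  ]
}}

```text
time_s: 9.55
position: [0.506, 0.0717, 0.1886]
eef_rot: [-1.572, -0.003, -0.164]
force: [-1.2, -4.5, 6.5]
finger_gap: 0.0168
```

```bash
python3 - <<'E'
from h import *
s=env.get_state();p=s['position'];print(p,s['finger_gap'],s['force'],s['torque'],s['eef_rot'])
c=(.5255,.191);v=p[:2]-c;print(np.linalg.norm(v),np.degrees(np.arctan2(v[1],v[0])))
arc(c,p[:2],0,1.35,20,0)
E
```

```text
[0.50595862 0.07166137 0.18862625] 0.016770473627397784 [-1.17632607 -4.51604296  6.53007396] [-1.08070365  0.38445465  0.08857316] [-1.57242079 -0.00258674 -0.16404494]
0.12092797315847373 -99.2994972740598
[[np.float64(8.2), np.float64(0.3)], [np.float64(16.3), np.float64(1.1)], [np.float64(24.3), np.float64(2.5)], [np.float64(32.2), np.float64(4.4)], [np.float64(40.0), np.float64(6.9)], [np.float64(47.6), np.float64(9.9)], [np.float64(55.0), np.float64(13.3)], [np.float64(62.1), np.float64(17.3)], [np.float64(69.0), np.float64(21.8)], [np.float64(75.5), np.float64(26.7)], [np.float64(81.7), np.float64(32.0)], [np.float64(87.5), np.float64(37.7)], [np.float64(92.9), np.float64(43.8)], [np.float64(97.9), np.float64(50.3)], [np.float64(102.5), np.float64(57.0)], [np.float64(106.5), np.float64(64.1)], [np.float64(110.1), np.float64(71.4)], [np.float64(113.2), np.float64(79.0)], [np.float64(115.8), np.float64(86.7)], [np.float64(117.8), np.float64(94.6)]]
```

>>> {"method": "send_rows", "body": {
  "motion": [
    [1,[4,0,0],0],
    [1,[8.2,0,0.3],0],
    [1,[16.3,0,1.1],0],
    [1,[24.3,0,2.5],0],
    [1,[32.2,0,4.4],0],
    [1,[40,0,6.9],0],
    [1,[47.6,0,9.9],0],
    [1,[55,0,13.3],0],
    [1,[62.1,0,17.3],0],
    [1,[69,0,21.8],0],
    [1,[69,0,21.8],0]
  ]
}}

```text
time_s: 10.65
position: [0.5798, 0.0803, 0.1887]
eef_rot: [-1.574, -0.008, -0.164]
force: [3.2, -6.6, 2.0]
finger_gap: 0.0169
```

```bash
python3 - <<'E'
from h import *
s=env.get_state();p=s['position'];print(p,s['finger_gap'],s['force'],s['torque'],s['eef_rot'])
c=(.5255,.191);v=p[:2]-c;print(np.linalg.norm(v),np.degrees(np.arctan2(v[1],v[0])))
E
```

```text
[0.57984625 0.08027058 0.1887375 ] 0.016920196849006995 [ 3.22822213 -6.6334662   2.00076824] [-1.39489588 -0.47608388  0.22327077] [-1.57435863 -0.00761282 -0.16408812]
0.12334714752473754 -63.85809295567695
```

>>> {"method": "send_rows", "body": {
  "motion": [
    [1,[6.5,0,4.9],0],
    [1,[12.7,0,10.2],0],
    [1,[18.5,0,15.9],0],
    [1,[23.9,0,22],0],
    [1,[28.9,0,28.5],0],
    [1,[33.5,0,35.2],0],
    [1,[37.5,0,42.3],0],
    [1,[41.1,0,49.6],0],
    [1,[44.2,0,57.2],0],
    [1,[46.8,0,64.9],0],
    [1,[48.8,0,72.8],0],
    [1,[50,0,79],0],
    [1,[50,0,79],0],
    [1,[50,0,79],0]
  ]
}}

```text
time_s: 12.05
position: [0.6467, 0.1428, 0.1891]
eef_rot: [-1.581, -0.021, -0.169]
force: [12.4, -15.2, -3.6]
finger_gap: 0.0162
```

```bash
python3 - <<'E'
from h import *
s=env.get_state();p=s['position'];print(p,s['finger_gap'],s['force'],s['torque'],s['eef_rot'])
c=(.5255,.191);v=p[:2]-c;print(np.linalg.norm(v),np.degrees(np.arctan2(v[1],v[0])))
E
```

```text
[0.64673    0.14279188 0.18905136] 0.016162855546470466 [ 12.39259456 -15.16902134  -3.59379649] [-2.65495931 -2.47862611  0.2479462 ] [-1.58125444 -0.02062291 -0.16940193]
0.13046354142819844 -21.685656332298993
```

```bash
python3 - <<'E'
from h import *
from scipy.optimize import least_squares
P=np.array([(.506,.0717),(.5798,.0803),(.6467,.1428)])
r=least_squares(lambda q:np.hypot(*(P-q).T)-.12,[.5255,.191]);print(r.x,r.fun)
v=P-r.x;print(np.degrees(np.arctan2(v[:,1],v[:,0])))
E
```

```text
[0.53495347 0.18955451] [ 0.00135893 -0.00189937  0.00113328]
[-103.8025801   -67.68294921  -22.70433175]
```

>>> {"method": "send_rows", "body": {
  "motion": [
    [0,[0,0,-3],0],
    [0,[0,0,-3],0],
    [0,[0,0,-3],0],
    [0,[0,-50,-3],0],
    [0,[0,-100,-3],0],
    [0,[-40,-150,-3],0],
    [0,[-80,-150,-3],0],
    [0,[-80,-150,-3],0],
    [0,[-80,-150,-3],0],
    [0,[-80,-150,-3],0]
  ]
}}

```text
time_s: 13.05
position: [0.5601, 0.1643, 0.3368]
eef_rot: [-1.57, -0.0, -0.162]
force: [1.2, -0.8, 0.3]
finger_gap: 0.0428
```

```bash
python3 - <<'E'
from h import *
s,im=snap('wrist','w5.png');print(s['position'],s['eef_rot'],s['force'])
C=cam('wrist',s);np.save('w5T.npy',C[3])
snap('top','top5.png');snap('scene','scene5.png')
E
```

```text
[0.56007735 0.1642714  0.33681196] [-1.57048330e+00 -4.04963345e-04 -1.61744140e-01] [ 1.19133964 -0.75359643  0.33124863]
```

View pics/w5.png

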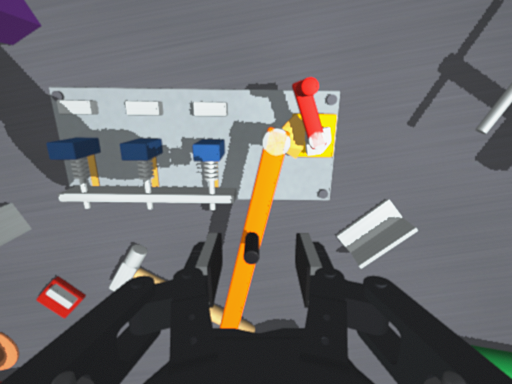

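View pics/top5.png

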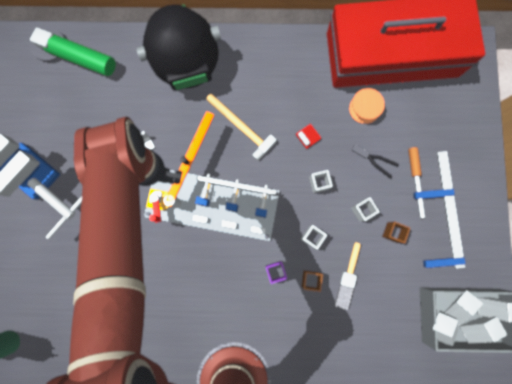

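View pics/scene5.png

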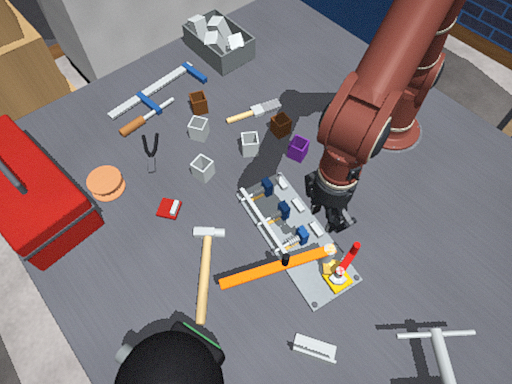

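```bash
python3 - <<'E'
from h import *
im=cv2.imread('pics/w5.png');cv2.imwrite('pics/w5c.png',cv2.resize(im[75:215,40:350],None,fx=2.5,fy=2.5,interpolation=cv2.INTER_CUBIC))
E
```

```text
(no output)
```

View pics/w5c.png

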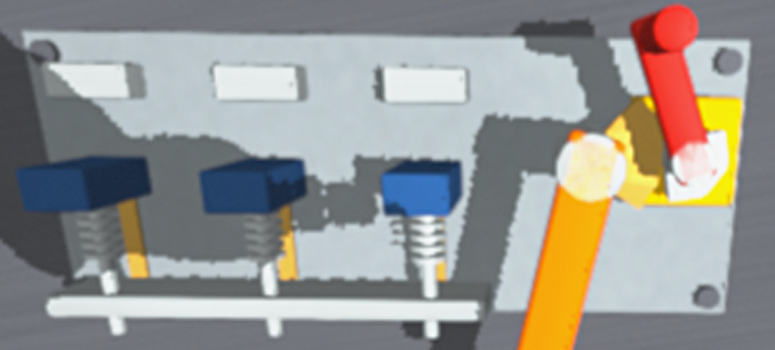

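```bash
python3 - <<'E'
from h import *
f,cx,cy,_=cam('wrist',env.get_state()); C=(f,cx,cy,np.load('w5T.npy'))
g=lambda u,v,z: ray(C,40+u/2.5,75+v/2.5,z)
S=[g(424,83,.032),g(256,82,.032),g(88,80.5,.032)];
for s in S:print('stop',s.round(4))
d=(S[0]-S[2])[:2];yaw=-np.arctan2(d[0],d[1]);print('yaw',yaw,np.linalg.norm(d))
print('jaw0 front edge',g(421,174,.072).round(4),'jaw1',g(243,176,.072),'jaw2',g(75,175,.072))
A=g(23,32,.012);B=g(750,41,.012);D=g(725,312,.012);E=np.linalg.norm
print('corners',A,B,D,-np.arctan2(*(B-A)[:2]),np.arctan2(*(D-B)[[1,0]]),E(B-A),E(D-B))
col=g(592,167,.104);tip=ray(C,231,327,.104);print('col',col,'tip',tip,np.degrees(np.arctan2(*(tip-col)[[1,0]])))
print('gg',ray(C,251,241,.154))
h=g(693,165,.0745);r=g(675,28,.122);print('iso',h,r,E((h-r)[:2]),np.degrees(np.arctan2(*(r-h)[[1,0]]))%360)
c=np.cos(yaw);s=np.sin(yaw)
for q in S: print('station',(q[:2]+.034*np.array([c,s])).round(4))
# from corners: jig centre
print('centre',(A+D)/2)
t=cam('top')
for u,v in[(321,182),(367,210),(315,237)]:print(ray(t,u,v,.064).round(3))
E
```

```text
stop [0.4767 0.1121 0.032 ]
stop [0.4619 0.0246 0.032 ]
stop [ 0.4468 -0.0627  0.032 ]
yaw -0.1690321180521959 0.17737496045915777
jaw0 front edge [0.5188 0.1083 0.072 ] jaw1 [0.50566485 0.02169891 0.072     ] jaw2 [ 0.49187355 -0.05971513  0.072     ]
corners [ 0.41516565 -0.10119207  0.012     ] [0.48362953 0.28934675 0.012     ] [0.63862509 0.26321126 0.012     ] -0.17354277510463195 -0.16704950022387202 0.39649448234154344 0.15718360254766617
col [0.52454565 0.19031552 0.104     ] tip [0.76893429 0.09086992 0.104     ] -22.14218584730829
gg [0.61462932 0.14716284 0.154     ]
iso [0.53559876 0.24021598 0.0745    ] [0.47381573 0.22917431 0.122     ] 0.06276194116807109 190.1327448024615
station [0.5102 0.1064]
station [0.4954 0.0189]
station [ 0.4803 -0.0684]
centre [0.52689537 0.0810096  0.012     ]
[ 0.59  -0.252  0.064]
[ 0.509 -0.388  0.064]
[ 0.427 -0.234  0.064]
```

```bash
python3 - <<'E'
from h import *
go([.46,-.27,.36],-.17)
E
```

```text
shift [ -28.7  -23.6 -444.1] turn 0.39 | pos [0.5605 0.1636 0.3361] rpy [-1.5714e+00  5.0000e-04 -1.6330e-01] t 13.2
```

>>> {"method": "send_rows", "body": {
  "motion": [
    [-1,[-3,-3,-45],0],
    [-1,[-6,-6,-95],0],
    [-1,[-28,-24,-444],0],
    [-1,[-28,-24,-444],0],
    [-1,[-28,-24,-444],0],
    [-1,[-28,-24,-444],0],
    [-1,[-28,-24,-444],0],
    [-1,[-28,-24,-444],0],
    [-1,[-28,-24,-444],0],
    [-1,[-28,-24,-444],0],
    [-1,[-28,-24,-444],0],
    [-1,[-28,-24,-444],0],
    [-1,[-28,-24,-444],0],
    [-1,[-28,-24,-444],0],
    [-1,[-28,-24,-444],0]
  ]
}}

```text
time_s: 14.7
position: [0.4606, -0.269, 0.3609]
eef_rot: [-1.571, -0.0, -0.161]
force: [-0.4, 0.2, -0.1]
finger_gap: 0.0854
```

```bash
python3 - <<'E'
from h import *
s,im=snap('wrist','w6.png');print(s['position'],s['eef_rot'],s['force'])
C=cam('wrist',s);np.save('w6T.npy',C[3])
E
```

```text
[ 0.46063442 -0.26897809  0.36094006] [-1.57064199e+00 -2.63548508e-05 -1.60716262e-01] [-0.37187106  0.1977839  -0.12054871]
```

View pics/w6.png

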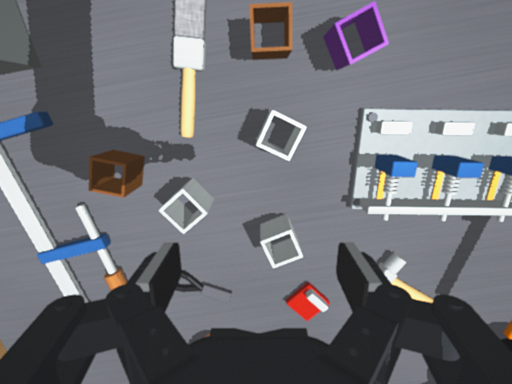

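```bash
cat >> h.py <<'E'
def tubes(im,C,boxes,z=.064,thr=215):
    """im RGB; bright rim -> min area rect corners cast on plane z"""
    out=[]
    m=(im.min(2)>thr).astype(np.uint8)
    for x0,y0,x1,y1 in boxes:
        mm=np.zeros_like(m);mm[y0:y1,x0:x1]=m[y0:y1,x0:x1]
        n,l,st,_=cv2.connectedComponentsWithStats(mm)
        k=1+np.argmax(st[1:,4]); ys,xs=np.nonzero(l==k)
        P=np.array([ray(C,u,v,z)[:2] for u,v in zip(xs,ys)],np.float32)
        r=cv2.minAreaRect(P*1000); a=r[2]%90
        bx=cv2.boxPoints(r)/1000
        out.append((np.array(r[0])/1000,a,np.array(r[1]),st[k,4])); print('tube',(np.array(r[0])/1000).round(4),'ang',round(a,1),'size',np.round(r[1],1),'npx',st[k,4])
    return out
E
python3 - <<'E'
from h import *
im=cv2.cvtColor(cv2.imread('pics/w6.png'),4)
f,cx,cy,_=cam('wrist',env.get_state()); C=(f,cx,cy,np.load('w6T.npy'))
for thr in(190,215):tubes(im,C,[(250,100,312,165),(150,170,218,238),(250,205,310,272)],thr=thr)
E
```

```text
tube [ 0.4267 -0.2339] ang 55.9 size [51.2 51.5] npx 581
tube [ 0.5119 -0.3897] ang 31.8 size [50.9 50.9] npx 424
tube [ 0.596  -0.2555] ang 14.6 size [51.4 51.8] npx 390
tube [ 0.4269 -0.2339] ang 55.4 size [50.7 50.4] npx 494
tube [ 0.5117 -0.3897] ang 31.8 size [50.1 50.5] npx 363
tube [ 0.5957 -0.2555] ang 14.6 size [50.5 50.5] npx 317
```

```bash
python3 - <<'E'
from h import *
print(env.get_state()['joint_pos'].round(2))
go([.4268,-.2339,.17],np.radians(-34.4))
go([.4268,-.2339,.094],np.radians(-34.4))
E
```

```text
[ 0.36  0.38  0.19  1.68 -0.08  1.09  1.98]
shift [-39.  191.   29.4] turn 25.17 | pos [ 0.4605 -0.2692  0.361 ] rpy [-1.5707 -0.     -0.1611] t 14.75
shift [-39.  267.   29.4] turn 25.17 | pos [ 0.4605 -0.2692  0.361 ] rpy [-1.5707 -0.     -0.1611] t 14.75
```

>>> {"method": "send_rows", "body": {
  "motion": [
    [-1,[-20,60,15],12],
    [-1,[-39,191,29.4],25.2],
    [-1,[-39,191,29.4],25.2],
    [-1,[-39,191,29.4],25.2],
    [-1,[-39,191,29.4],25.2],
    [-1,[-39,191,29.4],25.2],
    [-1,[-39,191,29.4],25.2],
    [-1,[-39,191,29.4],25.2],
    [-1,[-39,191,29.4],25.2]
  ]
}}

```text
time_s: 15.65
position: [0.4275, -0.2353, 0.1717]
eef_rot: [-1.57, -0.004, -0.603]
force: [0.2, 0.8, 0.1]
finger_gap: 0.0852
```

```bash
python3 - <<'E'
from h import *
s,im=snap('wrist','w7.png');print(s['joint_pos'].round(2))
go([.4268,-.2339,.094],np.radians(-34.4),s=s)
E
```

```text
[ 0.31  0.57  0.22  2.04 -0.22  0.56  1.65]
shift [-1.7 77.7  0.8] turn -0.13 | pos [ 0.4275 -0.2353  0.1717] rpy [-1.5702 -0.0042 -0.6026] t 15.65
```

View pics/w7.png

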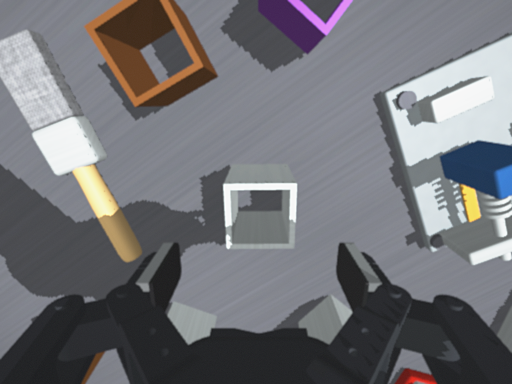

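>>> {"method": "send_rows", "body": {
  "motion": [
    [-1,[-1.5,40,0.5],0],
    [-1,[-1.5,77,0.5],0],
    [-1,[-1.5,77,0.5],0],
    [-1,[-1.5,77,0.5],0],
    [1,[-1.5,77,0.5],0],
    [1,[-1.5,77,0.5],0],
    [1,[-1.5,77,0.5],0],
    [1,[-1.5,77,0.5],0],
    [1,[-1.5,77,0.5],0],
    [1,[-1.5,77,0.5],0]
  ],
  "grip_force": 70
}}

```text
time_s: 16.7
position: [0.4264, -0.2337, 0.0947]
eef_rot: [-1.57, -0.003, -0.602]
force: [-1.7, 0.3, 6.5]
finger_gap: 0.0494
```

```bash
python3 - <<'E'
from h import *
s,im=snap('wrist','w8.png');print(s['joint_pos'].round(2),s['force'],s['finger_gap'],s['position'])
E
```

```text
[ 0.36  0.71  0.15  2.09 -0.28  0.36  1.7 ] [-1.71436969  0.30924317  6.46593364] 0.04941618385688266 [ 0.42640171 -0.23374265  0.09473684]
```

View pics/w8.png

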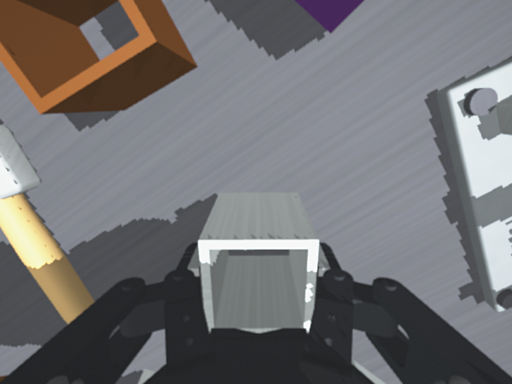

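```bash
cat >> h.py <<'E'
ST=[np.array([.5099,.1064]),np.array([.4951,.0187]),np.array([.4796,-.0692])]; JY=-.171
XH=np.array([np.cos(JY),np.sin(JY)])
def st(k,dx,z,off=(0,0)):
    """TCP target for tube centre at jig-x offset dx of station k; off = tube centre in tool x (m)"""
    p=ST[k]+(dx-off[0])*XH; return [p[0],p[1],z]
E
python3 - <<'E'
from h import *
s=env.get_state();C=cam('wrist',s);T=tcp(s)
e=ray(C,258,240.5,.064);print('tool coords of front edge mid',(np.linalg.inv(T)@np.r_[e,1])[:3]*1000)
for u in(199,319):e=ray(C,u,240,.064);print((np.linalg.inv(T)@np.r_[e,1])[:3]*1000)
go([.4264,-.2337,.2],-.602)
go(st(0,-.030,.2),JY)
E
```

```text
tool coords of front edge mid [-25.08469183  30.65169931  -0.32847064]
[-25.3238237   30.6359949  -24.61315728]
[-25.30542127  30.66629943  24.78412007]
shift [ 3.000e-01 -1.053e+02  1.000e-01] turn -0.02 | pos [ 0.4264 -0.2338  0.0947] rpy [-1.5702 -0.0035 -0.6023] t 16.75
shift [-150.8 -105.6  315.1] turn -24.71 | pos [ 0.4264 -0.2338  0.0947] rpy [-1.5702 -0.0035 -0.6023] t 16.75
```

>>> {"method": "send_rows", "body": {
  "motion": [
    [1,[0,-35,0],0],
    [1,[0,-70,0],0],
    [1,[0,-105,0],0],
    [1,[-15,-105,31],-2],
    [1,[-30,-105,63],-5],
    [1,[-45,-105,94],-7],
    [1,[-60,-105,126],-10],
    [1,[-75,-105,157],-12],
    [1,[-90,-105,189],-15],
    [1,[-105,-105,220],-17],
    [1,[-120,-105,252],-20],
    [1,[-135,-105,283],-22],
    [1,[-151,-105,315],-24.7],
    [1,[-151,-105,315],-24.7],
    [1,[-151,-105,315],-24.7],
    [1,[-151,-105,315],-24.7]
  ]
}}

```text
time_s: 18.35
position: [0.479, 0.1105, 0.198]
eef_rot: [-1.572, 0.001, -0.173]
force: [0.3, -1.1, -3.5]
finger_gap: 0.0493
```

```bash
python3 - <<'E'
from h import *
s,im=snap('wrist','w9.png');print(s['joint_pos'].round(2),s['force'],s['finger_gap'],s['position'])
go(st(0,-.026,.133),JY)
E
```

```text
[-0.39  0.53  0.17  2.   -0.14  0.63  1.27] [ 0.3079929  -1.14243909 -3.5110771 ] 0.04932298364477335 [0.47901298 0.1104675  0.19796236]
shift [ 4.9 65.   1.6] turn -0.17 | pos [0.4792 0.1102 0.198 ] rpy [-1.5721e+00  4.0000e-04 -1.7390e-01] t 18.4
```

View pics/w9.png

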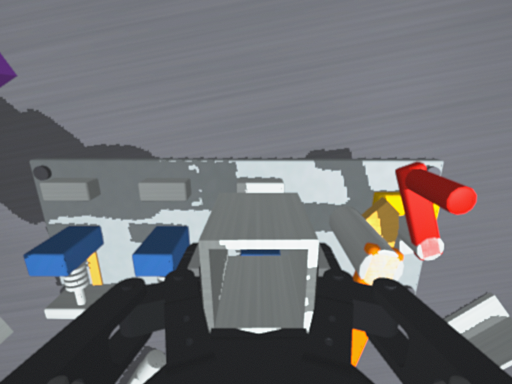

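>>> {"method": "send_rows", "body": {
  "motion": [
    [1,[5,30,1.6],0],
    [1,[5,55,1.6],0],
    [1,[5,65,1.6],0],
    [1,[5,65,1.6],0],
    [1,[5,65,1.6],0]
  ]
}}

```text
time_s: 18.9
position: [0.4853, 0.1119, 0.1335]
eef_rot: [-1.571, -0.001, -0.173]
force: [-0.4, 1.0, -3.6]
finger_gap: 0.0495
```

```bash
python3 - <<'E'
from h import *
s=env.get_state();print(s['force'],s['finger_gap'],s['position'])
go(st(0,.004,.133),JY)
E
```

```text
[-0.39154547  0.97982097 -3.60132129] 0.04952395604037324 [0.48526924 0.1119254  0.13353781]
shift [29.2  0.6 -1.2] turn -0.09 | pos [0.4853 0.1119 0.1335] rpy [-1.5707e+00 -1.0000e-03 -1.7260e-01] t 18.9
```

>>> {"method": "send_rows", "body": {
  "motion": [
    [1,[8,0,-1],0],
    [1,[16,0,-1],0],
    [1,[24,0,-1],0],
    [1,[32,0,-1],0],
    [1,[34,0,-1],0],
    [1,[34,0,-1],0],
    [1,[34,0,-1],0]
  ]
}}

```text
time_s: 19.6
position: [0.5135, 0.1063, 0.1324]
eef_rot: [-1.573, 0.013, -0.171]
force: [-9.3, 1.4, 0.7]
finger_gap: 0.0492
```

```bash
python3 - <<'E'
from h import *
s,im=snap('wrist','w10.png');print(s['force'],s['finger_gap'],s['position'])
go(st(0,.004,.133),JY,s=s)
E
```

```text
[-9.31500771  1.38241393  0.72717359] 0.04922561961570126 [0.51346426 0.1063105  0.13242077]
shift [ 0.5 -0.6 -0.5] turn 0.01 | pos [0.5135 0.1063 0.1324] rpy [-1.5726  0.0126 -0.1708] t 19.6
```

View pics/w10.png

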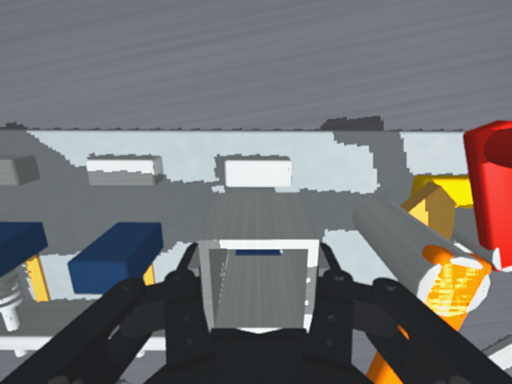

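>>> {"method": "send_rows", "body": {
  "motion": [
    [1,[2.5,0,0],0],
    [1,[2.5,0,0],0],
    [1,[2.5,6,0],0],
    [1,[2.5,12,0],0],
    [1,[2.5,18,0],0],
    [1,[2.5,22,0],0],
    [1,[2.5,22,0],0]
  ]
}}

```text
time_s: 20.35
position: [0.515, 0.1057, 0.1097]
eef_rot: [-1.574, 0.015, -0.171]
force: [-10.9, 1.3, -2.9]
finger_gap: 0.0493
```

```bash
python3 - <<'E'
from h import *
s=env.get_state();print(s['force'],s['finger_gap'],s['position'])
go(st(0,.00,.1067),JY,s=s)
E
```

```text
[-10.94543882   1.29414324  -2.88182373] 0.049297639147914574 [0.51502775 0.10568752 0.10965098]
shift [-5.1  3.  -0.2] turn 0.01 | pos [0.515  0.1057 0.1097] rpy [-1.5736  0.0147 -0.1708] t 20.35
```

>>> {"method": "send_rows", "body": {
  "motion": [
    [1,[0,3,0],0],
    [1,[0,4,0],0],
    [1,[-5,4,0],0],
    [1,[-10,4,0],0],
    [1,[-10,4,0],0]
  ]
}}

```text
time_s: 20.85
position: [0.5107, 0.1064, 0.1072]
eef_rot: [-1.571, 0.0, -0.173]
force: [-2.4, 0.7, -3.1]
finger_gap: 0.0496
```

```bash
python3 - <<'E'
from h import *
s=env.get_state();print(s['force'],s['finger_gap'],s['position'],s['eef_rot'])
go(st(0,.00,.1067),JY,s=s)
E
```

```text
[-2.41230606  0.72532289 -3.05033346] 0.04960640608379641 [0.51065821 0.10641389 0.10716399] [-1.57140898e+00  1.90656499e-04 -1.72751662e-01]
shift [-0.7  0.5 -0.1] turn -0.1 | pos [0.5107 0.1064 0.1072] rpy [-1.5714e+00  2.0000e-04 -1.7280e-01] t 20.85
```

>>> {"method": "send_rows", "body": {
  "motion": [
    [1,[0,2,0],0],
    [1,[0,3,0],0],
    [1,[0,3,0],0]
  ]
}}

```text
time_s: 21.15
position: [0.5107, 0.1064, 0.1067]
eef_rot: [-1.57, 0.0, -0.173]
force: [-9.1, -1.4, 18.7]
finger_gap: 0.0493
```

```bash
python3 - <<'E'
from h import *
s=env.get_state();print(s['force'],s['finger_gap'],s['position'],s['eef_rot'])
E
```

```text
[-9.14195646 -1.38527207 18.7423801 ] 0.049315177281167126 [0.51071751 0.10639642 0.10673423] [-1.57049706e+00  3.70928083e-04 -1.72622831e-01]
```

>>> {"method": "send_rows", "body": {
  "motion": [
    [-0.6,[0,-2,0],0],
    [-0.6,[0,-2,0],0],
    [-0.6,[0,-2,0],0],
    [-0.6,[0,-2,0],0],
    [-0.6,[0,-30,0],0],
    [-0.6,[0,-80,0],0],
    [-0.6,[-20,-130,0],0],
    [-0.6,[-40,-160,0],0],
    [-0.6,[-40,-160,0],0],
    [-0.6,[-40,-160,0],0]
  ]
}}

```text
time_s: 22.15
position: [0.4715, 0.1141, 0.2644]
eef_rot: [-1.57, -0.002, -0.171]
force: [0.6, -0.3, -0.3]
finger_gap: 0.0685
```

```bash
python3 - <<'E'
from h import *
s,im=snap('wrist','w11.png');print(s['force'],s['finger_gap'],s['position'])
snap('scene','s11.png')
C=cam('wrist',s);np.save('w11T.npy',C[3])
E
```

```text
[ 0.61484498 -0.25185725 -0.28469226] 0.0684979270355731 [0.47146002 0.11410116 0.26442286]
```

View pics/w11.png

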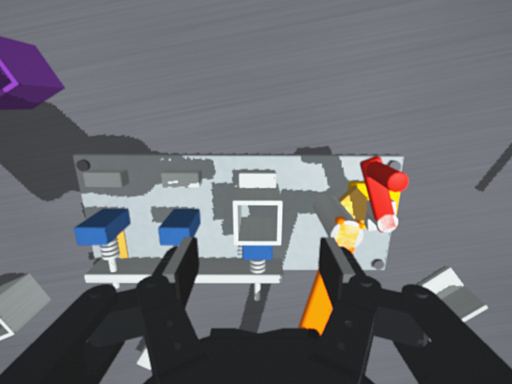

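View pics/s11.png

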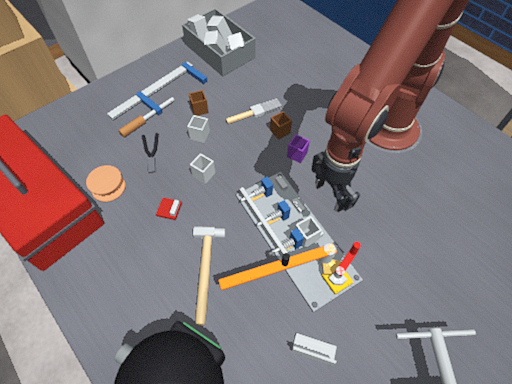

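```bash
python3 - <<'E'
from h import *
im=cv2.cvtColor(cv2.imread('pics/w11.png'),4)
f,cx,cy,_=cam('wrist',env.get_state()); C=(f,cx,cy,np.load('w11T.npy'))
tubes(im,C,[(225,192,292,255)],z=.076,thr=200)
go([.50,-.33,.33],np.radians(14.6))
E
```

```text
tube [0.5148 0.1001] ang 80.2 size [59.7 61. ] npx 843
shift [ 103.9  -66.9 -432.3] turn -24.43 | pos [0.4713 0.1136 0.2628] rpy [-1.5719e+00  1.5000e-03 -1.7160e-01] t 22.25
```

>>> {"method": "send_rows", "body": {
  "motion": [
    [-1,[10,-20,-40],-2],
    [-1,[20,-40,-85],-5],
    [-1,[104,-67,-432],-24.4],
    [-1,[104,-67,-432],-24.4],
    [-1,[104,-67,-432],-24.4],
    [-1,[104,-67,-432],-24.4],
    [-1,[104,-67,-432],-24.4],
    [-1,[104,-67,-432],-24.4],
    [-1,[104,-67,-432],-24.4],
    [-1,[104,-67,-432],-24.4],
    [-1,[104,-67,-432],-24.4],
    [-1,[104,-67,-432],-24.4],
    [-1,[104,-67,-432],-24.4],
    [-1,[104,-67,-432],-24.4],
    [-1,[104,-67,-432],-24.4]
  ]
}}

```text
time_s: 23.75
position: [0.5006, -0.3282, 0.331]
eef_rot: [-1.57, -0.0, 0.257]
force: [-0.3, -0.7, 0.6]
finger_gap: 0.0855
```

```bash
python3 - <<'E'
from h import *
s,im=snap('wrist','w12.png');print(s['force'],s['finger_gap'],s['position'],s['joint_pos'].round(2))
C=cam('wrist',s)
for p in[(.5957,-.2555,.064),(.5118,-.3897,.064)]:print(proj(C,p))
E
```

```text
[-0.28030089 -0.74888242  0.57469438] 0.08551419434473662 [ 0.50056146 -0.32823214  0.33096584] [ 0.43  0.51  0.19  1.55 -0.1   1.09  2.47]
[291.83714624 246.86871501]
[209.67996984 166.03590545]
```

View pics/w12.png

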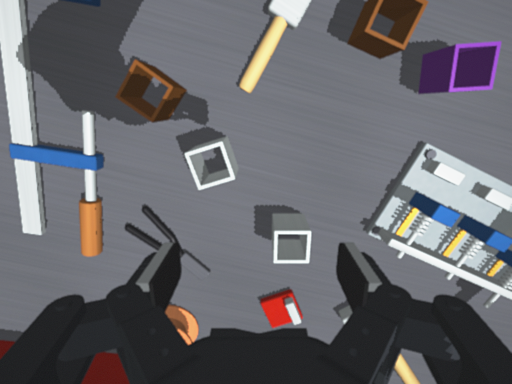

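```bash
python3 - <<'E'
from h import *
s=env.get_state()
im=cv2.cvtColor(cv2.imread('pics/w12.png'),4)
tubes(im,cam('wrist',s),[(262,210,320,272),(175,130,240,195)],thr=205)
go([.5957,-.2555,.17],np.radians(14.6)); go([.5957,-.2555,.094],np.radians(14.6))
E
```

```text
tube [ 0.5957 -0.2561] ang 14.7 size [48.8 50.3] npx 378
tube [ 0.5116 -0.39  ] ang 32.0 size [50.3 50.4] npx 484
shift [110.6 161.1  46.5] turn 0.08 | pos [ 0.5005 -0.3285  0.3311] rpy [-1.5706e+00 -3.0000e-04  2.5620e-01] t 23.8
shift [110.6 237.1  46.5] turn 0.08 | pos [ 0.5005 -0.3285  0.3311] rpy [-1.5706e+00 -3.0000e-04  2.5620e-01] t 23.8
```

>>> {"method": "send_rows", "body": {
  "motion": [
    [-1,[28,40,12],0],
    [-1,[56,80,24],0],
    [-1,[84,120,36],0],
    [-1,[110.6,160,46.5],0],
    [-1,[110.6,160,46.5],0],
    [-1,[110.6,160,46.5],0],
    [-1,[110.6,160,46.5],0],
    [-1,[110.6,160,46.5],0],
    [-1,[110.6,200,46.5],0],
    [-1,[110.6,237,46.5],0],
    [-1,[110.6,237,46.5],0],
    [-1,[110.6,237,46.5],0]
  ]
}}

```text
time_s: 25.0
position: [0.5955, -0.2579, 0.0954]
eef_rot: [-1.572, -0.001, 0.253]
force: [-0.1, -0.1, 0.2]
finger_gap: 0.0854
```

```bash
python3 - <<'E'
from h import *
s,im=snap('wrist','w13.png');go([.5957,-.2555,.0945],np.radians(14.6),s=s);print(s['force'])
E
```

```text
shift [0.8 0.9 2.2] turn -0.09 | pos [ 0.5955 -0.2579  0.0954] rpy [-1.5722e+00 -9.0000e-04  2.5320e-01] t 25.0
[-0.1277837  -0.0987636   0.24853224]
```

View pics/w13.png

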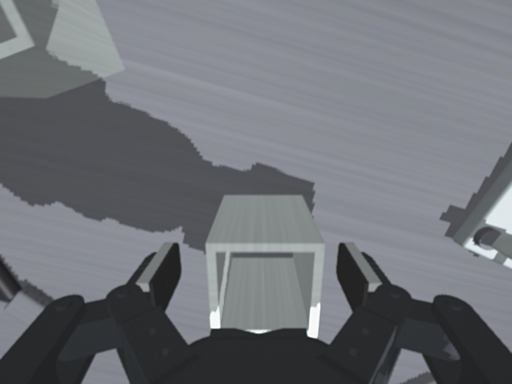

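>>> {"method": "send_rows", "body": {
  "motion": [
    [1,[0,0,1],0],
    [1,[0,0,1],0],
    [1,[0,0,1],0],
    [1,[0,0,1],0],
    [1,[0,0,1],0],
    [1,[0,-30,1],0],
    [1,[0,-70,1],0],
    [1,[0,-106,1],0],
    [1,[0,-106,1],0]
  ]
}}

```text
time_s: 25.95
position: [0.5978, -0.2572, 0.2058]
eef_rot: [-1.578, -0.009, 0.254]
force: [1.4, -0.3, -2.3]
finger_gap: 0.0493
```

```bash
python3 - <<'E'
from h import *
s,im=snap('wrist','w14.png');print(s['force'],s['finger_gap'],s['joint_pos'].round(2))
go(st(1,-.030,.2),JY,s=s)
E
```

```text
[ 1.39331276 -0.3232427  -2.33064091] 0.04933007250253005 [ 0.28  0.71  0.16  1.55 -0.14  0.88  2.32]
shift [-57.3   3.  305.3] turn 24.38 | pos [ 0.5978 -0.2572  0.2058] rpy [-1.5784 -0.0093  0.2545] t 25.95
```

View pics/w14.png

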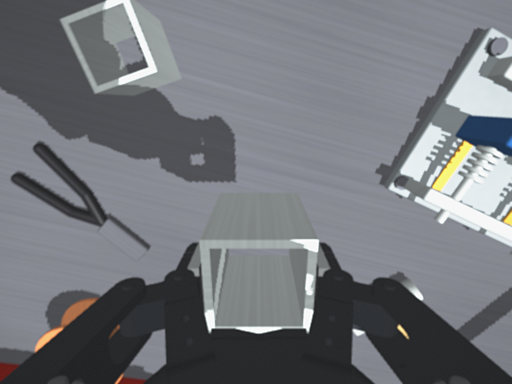

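>>> {"method": "send_rows", "body": {
  "motion": [
    [1,[-6,3,30],2],
    [1,[-11,3,61],5],
    [1,[-17,3,92],7],
    [1,[-23,3,122],10],
    [1,[-29,3,153],12],
    [1,[-34,3,183],15],
    [1,[-40,3,214],17],
    [1,[-46,3,244],20],
    [1,[-52,3,275],22],
    [1,[-57,3,305],24.4],
    [1,[-57,3,305],24.4],
    [1,[-57,3,305],24.4],
    [1,[-57,3,305],24.4]
  ]
}}

```text
time_s: 27.3
position: [0.4631, 0.0242, 0.1962]
eef_rot: [-1.572, 0.001, -0.172]
force: [0.5, -0.3, -3.4]
finger_gap: 0.0494
```

```bash
python3 - <<'E'
from h import *
s=env.get_state();print(s['force'],s['finger_gap'],s['joint_pos'].round(2))
go(st(1,-.026,.133),JY,s=s)
E
```

```text
[ 0.53008097 -0.27537589 -3.35421493] 0.049394583610252694 [-0.32  0.51  0.31  2.08 -0.27  0.6   1.58]
shift [ 6.6 63.2  0.1] turn -0.08 | pos [0.4631 0.0242 0.1962] rpy [-1.5721e+00  1.1000e-03 -1.7240e-01] t 27.3
```

>>> {"method": "send_rows", "body": {
  "motion": [
    [1,[6.6,30,0],0],
    [1,[6.6,55,0],0],
    [1,[6.6,63,0],0],
    [1,[6.6,63,0],0],
    [1,[6.6,63,0],0],
    [1,[14,63,0],0],
    [1,[22,63,0],0],
    [1,[30,63,0],0],
    [1,[38,63,0],0],
    [1,[42,63,0],0],
    [1,[42,63,0],0],
    [1,[42,63,0],0],
    [1,[42,63,0],0]
  ]
}}

```text
time_s: 28.6
position: [0.4993, 0.0187, 0.1333]
eef_rot: [-1.571, 0.014, -0.171]
force: [-10.2, 1.6, 1.0]
finger_gap: 0.0492
```

```bash
python3 - <<'E'
from h import *
s,im=snap('wrist','w15.png');print(s['force'],s['finger_gap'])
go(st(1,.004,.133),JY,s=s)
E
```

```text
[-10.23544801   1.6328027    1.00440665] 0.0492462003853494
shift [-0.1  0.3 -0.7] turn -0.01 | pos [0.4993 0.0187 0.1333] rpy [-1.5709  0.0144 -0.1711] t 28.6
```

View pics/w15.png

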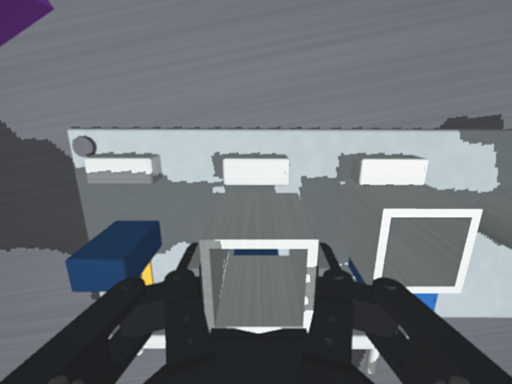

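>>> {"method": "send_rows", "body": {
  "motion": [
    [1,[1.5,0,0],0],
    [1,[1.5,6,0],0],
    [1,[1.5,12,0],0],
    [1,[1.5,18,0],0],
    [1,[1.5,24,0],0],
    [1,[1.5,25,0],0],
    [1,[-3,25,0],0],
    [1,[-8,25,0],0],
    [1,[-8,26.5,0],0],
    [1,[-8,28,0],0],
    [1,[-8,28.5,0],0],
    [1,[-8,28.5,0],0]
  ]
}}

```text
time_s: 29.85
position: [0.4951, 0.0194, 0.1078]
eef_rot: [-1.569, 0.004, -0.172]
force: [-9.9, 1.8, 18.7]
finger_gap: 0.0495
```

```bash
python3 - <<'E'
from h import *
s,im=snap('wrist','w16.png');print(s['force'],s['finger_gap'])
go(st(1,.000,.107),JY,s=s)
E
```

```text
[-9.90408725  1.75986862 18.6896033 ] 0.049472868046325086
shift [ 0.1  0.8 -0.7] turn -0.04 | pos [0.4951 0.0194 0.1078] rpy [-1.5694  0.004  -0.1718] t 29.85
```

>>> {"method": "send_rows", "body": {
  "motion": [
    [-0.6,[0,-1,0],0],
    [-0.6,[0,-1,0],0],
    [-0.6,[0,-1,0],0],
    [-0.6,[0,-1,0],0],
    [-0.6,[0,-30,0],0],
    [-0.6,[0,-80,0],0],
    [-0.6,[-20,-130,0],0],
    [-0.6,[-40,-160,0],0],
    [-0.6,[-40,-160,0],0],
    [-0.6,[-40,-160,0],0]
  ]
}}

```text
time_s: 30.9
position: [0.4577, 0.0263, 0.266]
eef_rot: [-1.57, -0.002, -0.171]
force: [-0.4, -0.3, -0.7]
finger_gap: 0.0684
```

```bash
python3 - <<'E'
from h import *
s,im=snap('wrist','w17.png');print(s['force'],s['finger_gap'],s['position'])
go([.44,-.36,.33],np.radians(31.9))
E
```

```text
[-0.38366986 -0.28692167 -0.65961395] 0.06842425453610702 [0.45765312 0.02626224 0.26598952]
shift [  48.5  -64.9 -383.6] turn -41.7 | pos [0.4575 0.0262 0.265 ] rpy [-1.5708e+00 -1.0000e-04 -1.7100e-01] t 30.95
```

View pics/w17.png

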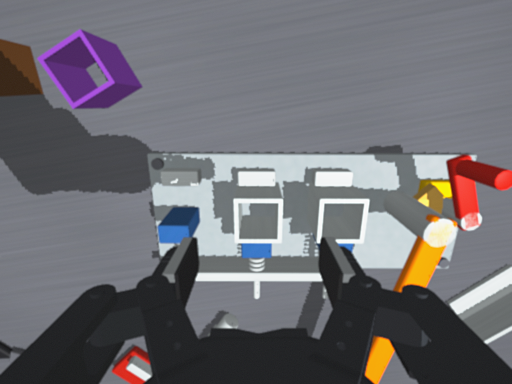

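```bash
python3 - <<'E'
from h import *
go([.485,-.345,.30],np.radians(-58.1))
E
```

```text
shift [  90.2  -34.9 -361.2] turn 48.3 | pos [0.4575 0.0262 0.265 ] rpy [-1.5708e+00 -1.0000e-04 -1.7100e-01] t 30.95
```

>>> {"method": "send_rows", "body": {
  "motion": [
    [-0.7,[10,-35,-45],5],
    [-0.7,[20,-35,-90],11],
    [-0.7,[90,-35,-361],48.3],
    [-0.7,[90,-35,-361],48.3],
    [-0.7,[90,-35,-361],48.3],
    [-0.7,[90,-35,-361],48.3],
    [-0.7,[90,-35,-361],48.3],
    [-0.7,[90,-35,-361],48.3],
    [-0.7,[90,-35,-361],48.3],
    [-0.7,[90,-35,-361],48.3],
    [-0.7,[90,-35,-361],48.3],
    [-0.7,[90,-35,-361],48.3],
    [-0.7,[90,-35,-361],48.3],
    [-0.7,[90,-35,-361],48.3]
  ]
}}

```text
time_s: 32.35
position: [0.4848, -0.3441, 0.3006]
eef_rot: [-1.57, 0.0, -1.013]
force: [-0.1, -0.5, 0.5]
finger_gap: 0.0727
```

```bash
python3 - <<'E'
from h import *
s,im=snap('wrist','w18.png');print(s['force'],s['finger_gap'],s['position'],s['joint_pos'].round(2))
C=cam('wrist',s);u=proj(C,[.5117,-.39,.064]).astype(int);print(u)
tubes(im,C,[(u[0]-45,u[1]-55,u[0]+45,u[1]+40)],thr=205)
E
```

```text
[-0.13834555 -0.53710998  0.52002186] 0.0727440724593034 [ 0.48480048 -0.34410286  0.30057766] [ 0.21  0.59  0.62  1.61 -0.38  1.06  1.49]
[256 217]
tube [ 0.5118 -0.3892] ang 31.9 size [49.9 49.1] npx 447
```

View pics/w18.png

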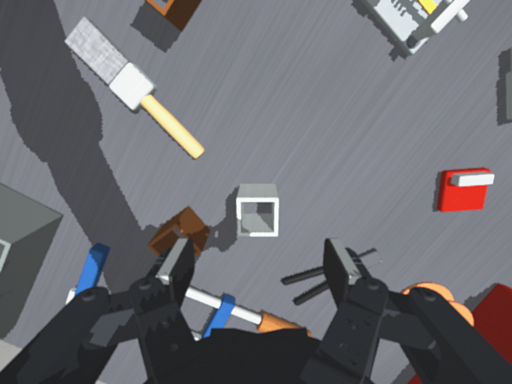

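```bash
python3 - <<'E'
from h import *
s=env.get_state();C=cam('wrist',s);T=tcp(s)
for u,v,z in[(210,235,0),(210,235,.064),(190,208,.0),(190,208,.064),(207,238,.064),(256,217,.064)]:
  print(u,v,z,((np.linalg.inv(T)@np.r_[ray(C,u,v,z),1])[:3]*1000).round(1))
go([.5118,-.3896,.17],np.radians(-58.1));go([.5118,-.3896,.0945],np.radians(-58.1))
E
python3 - <<'E'
import cv2
a=cv2.imread('pics/w18.png')[170:300,130:300];cv2.imwrite('pics/w18c.png',cv2.resize(a,None,fx=4,fy=4,interpolation=cv2.INTER_CUBIC))
E
```

```text
210 235 0 [109.7 300.6 -73.2]
210 235 0.064 [ 77.1 236.6 -60.5]
190 208 0.0 [  65.8  300.6 -100.1]
190 208 0.064 [ 40.9 236.6 -82.7]
207 238 0.064 [ 81.3 236.6 -64.5]
256 217 0.064 [ 52.7 236.6  -2.8]
shift [ 52.7 130.6  -1. ] turn 0.04 | pos [ 0.4847 -0.3443  0.3006] rpy [-1.5704e+00 -1.0000e-04 -1.0133e+00] t 32.4
shift [ 52.7 206.1  -1. ] turn 0.04 | pos [ 0.4847 -0.3443  0.3006] rpy [-1.5704e+00 -1.0000e-04 -1.0133e+00] t 32.4
```

View pics/w18c.png

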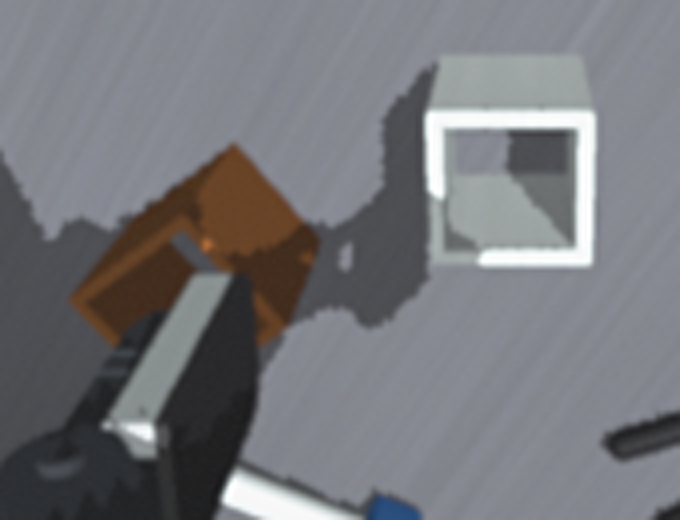

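>>> {"method": "send_rows", "body": {
  "motion": [
    [-0.7,[20,45,0],0],
    [-0.7,[40,90,-1],0],
    [-0.7,[52.7,130,-1],0],
    [-0.7,[52.7,130,-1],0],
    [-0.7,[52.7,130,-1],0],
    [-0.7,[52.7,130,-1],0],
    [-0.7,[52.7,130,-1],0],
    [-0.7,[52.7,170,-1],0],
    [-0.7,[52.7,206,-1],0],
    [-0.7,[52.7,206,-1],0],
    [-0.7,[52.7,206,-1],0]
  ]
}}

```text
time_s: 33.5
position: [0.5119, -0.3906, 0.0959]
eef_rot: [-1.57, -0.002, -1.014]
force: [-1.0, 0.3, -0.2]
finger_gap: 0.0728
```

```bash
python3 - <<'E'
from h import *
s,im=snap('wrist','w19.png');go([.5118,-.3896,.0945],np.radians(-58.1),s=s);print(s['force'])
E
```

```text
shift [-0.9  1.4  0.4] turn -0.0 | pos [ 0.5119 -0.3906  0.0959] rpy [-1.5704e+00 -1.5000e-03 -1.0141e+00] t 33.5
[-0.96551215  0.25304378 -0.16360479]
```

View pics/w19.png

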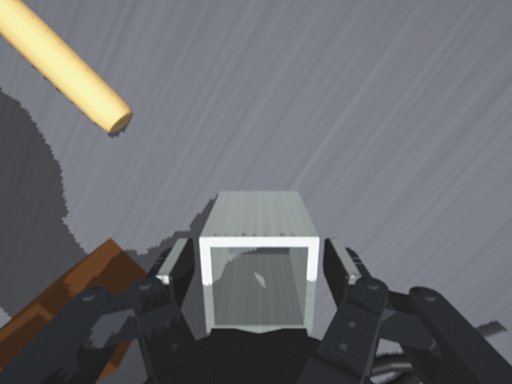

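>>> {"method": "send_rows", "body": {
  "motion": [
    [1,[-0.5,1,0],0],
    [1,[-0.5,1,0],0],
    [1,[-0.5,1,0],0],
    [1,[-0.5,1,0],0],
    [1,[-0.5,1,0],0],
    [1,[-0.5,-30,0],0],
    [1,[-0.5,-70,0],0],
    [1,[-0.5,-106,0],0],
    [1,[-0.5,-106,0],0],
    [1,[-0.5,-106,0],0]
  ]
}}

```text
time_s: 34.55
position: [0.5109, -0.3893, 0.2003]
eef_rot: [-1.57, 0.001, -1.014]
force: [0.0, 0.3, -5.1]
finger_gap: 0.0492
```

```bash
python3 - <<'E'
from h import *
s,im=snap('wrist','w20.png');print(s['force'],s['finger_gap'],s['joint_pos'].round(2))
go(st(2,-.030,.2),JY,s=s)
E
```

```text
[ 0.00548939  0.2663836  -5.10577547] 0.04919345048284897 [ 0.31  0.77  0.55  1.58 -0.47  0.93  1.58]
shift [-308.3    0.6  120.1] turn -48.32 | pos [ 0.5109 -0.3893  0.2003] rpy [-1.5704e+00  6.0000e-04 -1.0143e+00] t 34.55
```

View pics/w20.png

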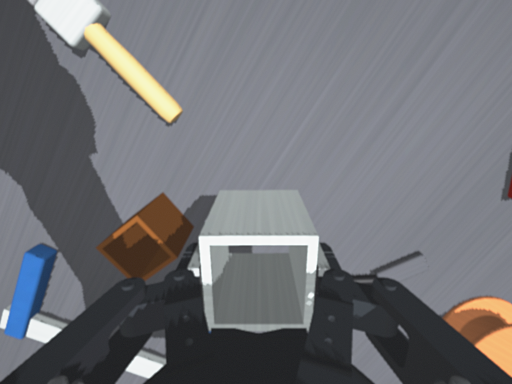

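>>> {"method": "send_rows", "body": {
  "motion": [
    [1,[-31,0,12],-5],
    [1,[-62,0,24],-10],
    [1,[-93,0,36],-14.5],
    [1,[-124,0,48],-19.5],
    [1,[-155,0,60],-24],
    [1,[-186,0,72],-29],
    [1,[-217,0,84],-34],
    [1,[-248,0,96],-39],
    [1,[-279,0,108],-43.5],
    [1,[-308,0,120],-48.3],
    [1,[-308,0,120],-48.3],
    [1,[-308,0,120],-48.3],
    [1,[-308,0,120],-48.3]
  ]
}}

```text
time_s: 35.9
position: [0.45, -0.0658, 0.1997]
eef_rot: [-1.572, 0.001, -0.173]
force: [0.4, -0.2, -3.9]
finger_gap: 0.049
```

```bash
python3 - <<'E'
from h import *
s,im=snap('wrist','w21.png');print(s['force'],s['finger_gap'],s['joint_pos'].round(2))
go(st(2,-.026,.134),JY,s=s)
C=cam('wrist',s);T=tcp(s)
g=im[:,230:290].mean((1,2));print(g[225:255].round(0))
for v in(236.5,240.5):print(((np.linalg.inv(T)@np.r_[ray(C,258,v,s['position'][2]-.0307),1])[:3]*1000).round(1))
E
```

```text
[ 0.37568074 -0.23871346 -3.88536364] 0.0489760427856768 [-0.15  0.5   0.35  2.1  -0.29  0.6   1.81]
shift [ 3.8 65.7  1.8] turn -0.13 | pos [ 0.45   -0.0658  0.1997] rpy [-1.572e+00  1.400e-03 -1.732e-01] t 35.9
[122. 122. 122. 122. 122. 122. 122. 122. 120. 119. 151. 230. 251. 247.
 246. 246. 246. 247. 249. 250. 189. 122. 110. 108. 108. 117. 137. 147.
 138. 126.]
[-27.   30.7  -0.5]
[-25.2  30.7  -0.5]
```

View pics/w21.png

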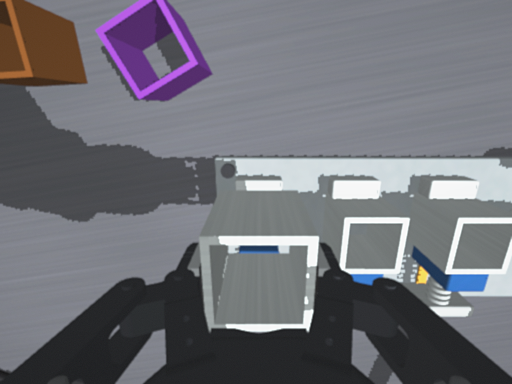

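```bash
python3 - <<'E'
import cv2
for n in('w8','w9','w10','w14','w20','w21'):
    g=cv2.imread(f'pics/{n}.png')[:,230:290].mean((1,2));print(n,g[232:252].round(0).tolist())
E
```

```text
w8 [148.0, 148.0, 146.0, 144.0, 141.0, 137.0, 142.0, 188.0, 244.0, 249.0, 247.0, 247.0, 247.0, 247.0, 247.0, 250.0, 254.0, 169.0, 80.0, 78.0]
w9 [116.0, 116.0, 115.0, 115.0, 115.0, 113.0, 116.0, 158.0, 231.0, 248.0, 246.0, 245.0, 245.0, 245.0, 245.0, 248.0, 245.0, 159.0, 84.0, 84.0]
w10 [113.0, 113.0, 113.0, 113.0, 113.0, 110.0, 115.0, 163.0, 232.0, 246.0, 244.0, 243.0, 243.0, 243.0, 244.0, 247.0, 238.0, 139.0, 68.0, 72.0]
w14 [132.0, 132.0, 132.0, 132.0, 132.0, 131.0, 132.0, 143.0, 162.0, 171.0, 171.0, 171.0, 171.0, 171.0, 171.0, 168.0, 157.0, 143.0, 139.0, 140.0]
w20 [156.0, 149.0, 152.0, 196.0, 242.0, 248.0, 247.0, 246.0, 246.0, 246.0, 247.0, 249.0, 250.0, 171.0, 111.0, 114.0, 116.0, 117.0, 116.0, 117.0]
w21 [122.0, 120.0, 119.0, 151.0, 230.0, 251.0, 247.0, 246.0, 246.0, 246.0, 247.0, 249.0, 250.0, 189.0, 122.0, 110.0, 108.0, 108.0, 117.0, 137.0]
```

>>> {"method": "send_rows", "body": {
  "motion": [
    [1,[4,30,1.8],0],
    [1,[4,55,1.8],0],
    [1,[4,66,1.8],0],
    [1,[4,66,1.8],0],
    [1,[4,66,1.8],0],
    [1,[14,66,1],0],
    [1,[22,66,1],0],
    [1,[30,66,1],0],
    [1,[38,66,1],0],
    [1,[42,66,1],0],
    [1,[42,66,1],0],
    [1,[42,66,1],0],
    [1,[42,66,1],0]
  ]
}}

```text
time_s: 37.25
position: [0.4867, -0.0703, 0.1339]
eef_rot: [-1.57, 0.014, -0.172]
force: [-10.7, 2.4, 0.3]
finger_gap: 0.0492
```

```bash
python3 - <<'E'
from h import *
s,im=snap('wrist','w22.png');print(s['force'],s['finger_gap'])
go(st(2,.004,.133,(-.0018,0)),JY,s=s)
g=im[:,230:290].mean((1,2));print(g[230:255].round(0).tolist())
E
```

```text
[-10.65498942   2.3945086    0.265534  ] 0.049243002423488356
shift [-1.4  0.9 -0.1] turn -0.06 | pos [ 0.4867 -0.0703  0.1339] rpy [-1.5695  0.0139 -0.1721] t 37.25
[117.0, 117.0, 117.0, 115.0, 115.0, 145.0, 224.0, 249.0, 246.0, 245.0, 245.0, 245.0, 245.0, 248.0, 246.0, 173.0, 99.0, 89.0, 91.0, 91.0, 91.0, 91.0, 99.0, 111.0, 119.0]
```

View pics/w22.png

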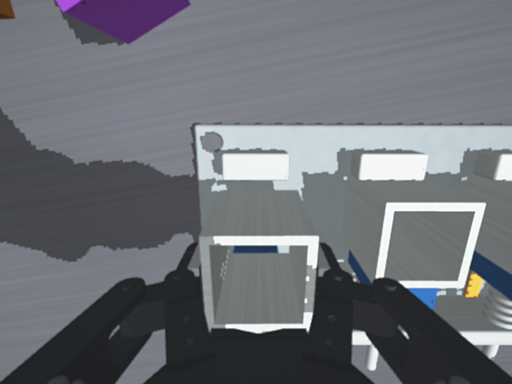

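>>> {"method": "send_rows", "body": {
  "motion": [
    [1,[0,6,0],0],
    [1,[0,12,0],0],
    [1,[0,18,0],0],
    [1,[0,24,0],0],
    [1,[0,25,0],0],
    [1,[-3,25,0],0],
    [1,[-7,25,0],0],
    [1,[-7,27,0],0],
    [1,[-7,28.5,0],0],
    [1,[-7,28.5,0],0]
  ]
}}

```text
time_s: 38.3
position: [0.4817, -0.0693, 0.1079]
eef_rot: [-1.568, 0.008, -0.172]
force: [-12.3, 1.7, 18.7]
finger_gap: 0.0496
```

```bash
python3 - <<'E'
from h import *
s,im=snap('wrist','w23.png');print(s['force'],s['finger_gap'])
go(st(2,.000,.107,(-.0018,0)),JY,s=s)
E
```

```text
[-12.33397234   1.69468694  18.65775933] 0.049612426248661655
shift [-0.3  0.9 -0.3] turn -0.06 | pos [ 0.4817 -0.0693  0.1079] rpy [-1.5684  0.0078 -0.1721] t 38.3
```

View pics/w23.png

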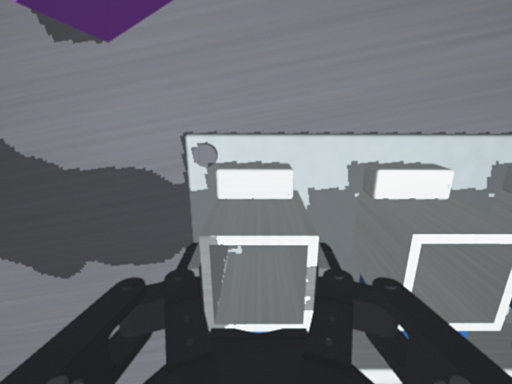

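Seated. Release and go up for a look at all three.

>>> {"method": "send_rows", "body": {
  "motion": [
    [-0.6,[0,-1,0],0],
    [-0.6,[0,-1,0],0],
    [-0.6,[0,-1,0],0],
    [-0.6,[0,-1,0],0],
    [-0.6,[0,-30,0],0],
    [-0.6,[0,-80,0],0],
    [-0.6,[-20,-130,30],0],
    [-0.6,[-40,-180,70],0],
    [-0.6,[-40,-200,110],0],
    [-0.6,[-40,-200,110],0],
    [-0.6,[-40,-200,110],0],
    [-0.6,[-40,-200,110],0]
  ]
}}

```text
time_s: 39.55
position: [0.4642, 0.0447, 0.3056]
eef_rot: [-1.572, 0.0, -0.171]
force: [0.0, -0.7, -0.3]
finger_gap: 0.0684
```

```bash
python3 - <<'E'
from h import *
s,im=snap('wrist','w24.png');print(s['force'],s['finger_gap'],s['position'])
C=cam('wrist',s);np.save('w24T.npy',C[3])
b=cv2.cvtColor(im,4)[130:300,60:420];cv2.imwrite('pics/w24c.png',cv2.resize(b,None,fx=2.2,fy=2.2,interpolation=cv2.INTER_CUBIC))
snap('scene','s24.png');b=cv2.imread('pics/s24.png')[150:320,210:380];cv2.imwrite('pics/s24c.png',cv2.resize(b,None,fx=3.4,fy=3.4,interpolation=cv2.INTER_CUBIC))
E
```

```text
[ 0.03042718 -0.74056835 -0.32288205] 0.06837407024840071 [0.464242   0.04474961 0.30556518]
```

View pics/w24c.png

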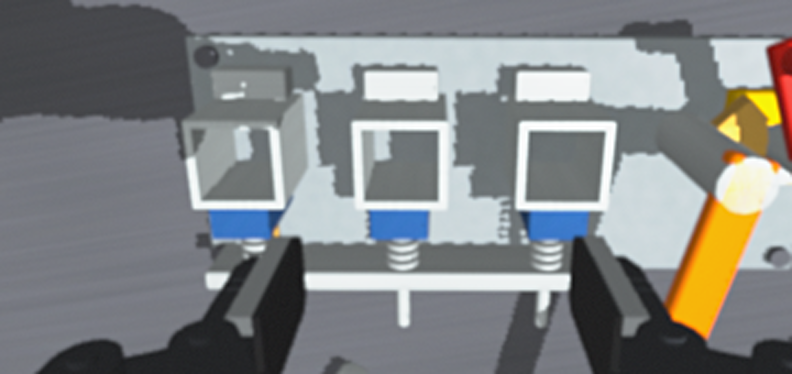

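View pics/s24c.png

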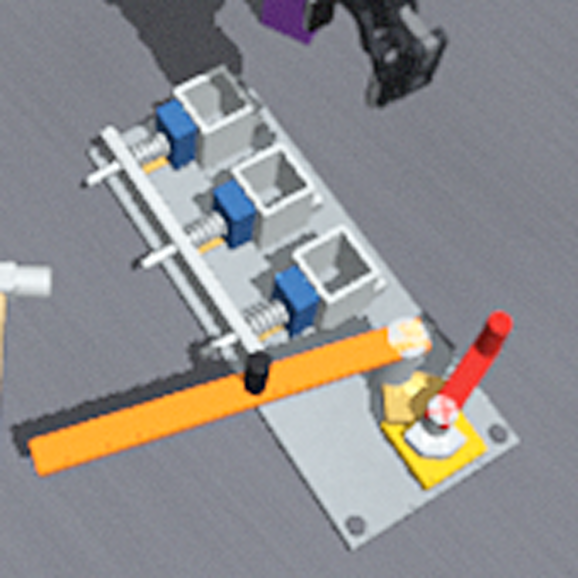

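```bash
python3 - <<'E'
from h import *
f,cx,cy,_=cam('wrist',env.get_state()); C=(f,cx,cy,np.load('w5T.npy'))
sc=cam('scene')
print(ray(sc,210+260/3.4,150+360/3.4,.154),ray(C,252,255,.154))
b=cv2.imread('pics/w5.png')[215:285,210:300];cv2.imwrite('pics/w5g.png',cv2.resize(b,None,fx=6,fy=6))
go([.58,.12,.30],JY)
E
```

```text
[0.63586149 0.14500869 0.154     ] [0.63112801 0.14540112 0.154     ]
shift [101.1   4.5  95.4] turn -0.19 | pos [0.4639 0.0436 0.3049] rpy [-1.5726  0.002  -0.1743] t 39.65
```

View pics/w5g.png

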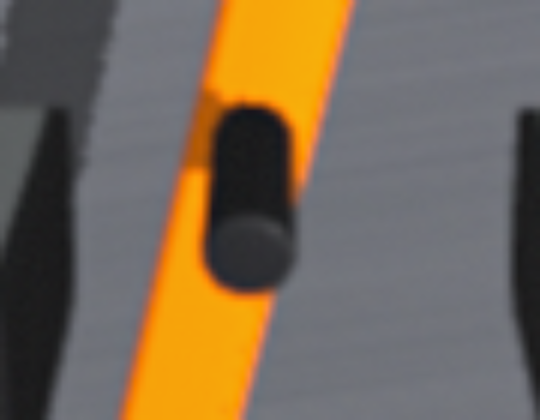

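```bash
python3 - <<'E'
from h import *
go([.6355,.145,.26],-.171);go([.6355,.145,.187],-.171)
E
```

```text
shift [151.5  44.4 129.7] turn -0.19 | pos [0.4639 0.0436 0.3049] rpy [-1.5726  0.002  -0.1743] t 39.65
shift [151.6 117.4 129.8] turn -0.19 | pos [0.4639 0.0436 0.3049] rpy [-1.5726  0.002  -0.1743] t 39.65
```

>>> {"method": "send_rows", "body": {
  "motion": [
    [0,[38,10,32],0],
    [0,[76,20,65],0],
    [0,[114,30,97],0],
    [0,[151.5,44,130],0],
    [0,[151.5,44,130],0],
    [0,[151.5,44,130],0],
    [0,[151.5,44,130],0],
    [0,[151.5,80,130],0],
    [0,[151.5,117,130],0],
    [0,[151.5,117,130],0],
    [0,[151.5,117,130],0]
  ]
}}

```text
time_s: 40.75
position: [0.6356, 0.1462, 0.1902]
eef_rot: [-1.571, -0.0, -0.173]
force: [-0.6, -0.4, 0.3]
finger_gap: 0.0429
```

```bash
python3 - <<'E'
from h import *
s,im=snap('wrist','w25.png');print(s['force'],s['finger_gap'],s['position'])
go([.6355,.145,.187],-.171,s=s)
E
```

```text
[-0.5619155  -0.41430878  0.32189072] 0.042887343425129835 [0.63560308 0.14622749 0.1901798 ]
shift [ 0.1  3.2 -1.2] turn -0.13 | pos [0.6356 0.1462 0.1902] rpy [-1.5713e+00 -3.0000e-04 -1.7320e-01] t 40.75
```

View pics/w25.png

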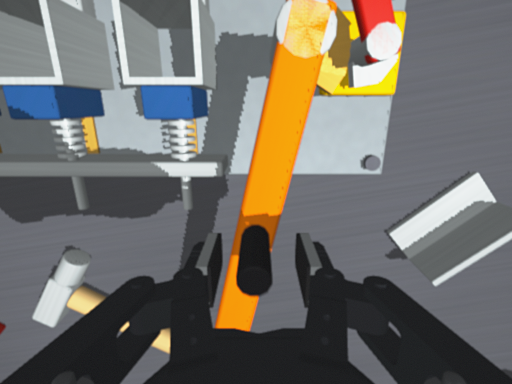

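>>> {"method": "send_rows", "body": {
  "motion": [
    [1,[0,2,-1],0],
    [1,[0,2,-1],0],
    [1,[0,2,-1],0],
    [1,[0,2,-1],0],
    [1,[0,2,-1],0],
    [1,[0,2,-1],0]
  ],
  "grip_force": 40
}}

```text
time_s: 41.4
position: [0.6364, 0.1439, 0.1894]
eef_rot: [-1.573, -0.003, -0.173]
force: [-2.3, -4.0, 6.5]
finger_gap: 0.017
```

```bash
python3 - <<'E'
from h import *
s=env.get_state();p=s['position'];print(p,s['finger_gap'],s['force'],s['eef_rot'])
c=np.array((.5245,.1905));v=p[:2]-c;print(np.linalg.norm(v),np.degrees(np.arctan2(v[1],v[0])))
q=c+v*.12/np.linalg.norm(v)
T=tcp(s)
o=[]
for k in range(1,21):
    a=-1.36*k/20;w=c+np.array([[np.cos(a),-np.sin(a)],[np.sin(a),np.cos(a)]])@(q-c)-p[:2]
    d=T[:3,:3].T@np.r_[w,0]*1000;o.append([round(float(d[0]),1),round(float(d[2]),1)])
print(o)
E
```

```text
[0.63643684 0.14390911 0.18942487] 0.017022442056614084 [-2.31845884 -4.02287383  6.47094515] [-1.5730896  -0.00307899 -0.17326712]
0.12124589711630475 -22.59828939774762
[[-3.3, -7.6], [-5.9, -15.4], [-9.0, -22.9], [-12.6, -30.2], [-16.7, -37.3], [-21.3, -44.0], [-26.3, -50.4], [-31.7, -56.5], [-37.6, -62.2], [-43.8, -67.5], [-50.4, -72.3], [-57.3, -76.7], [-64.4, -80.6], [-71.8, -84.0], [-79.4, -86.9], [-87.3, -89.3], [-95.2, -91.2], [-103.3, -92.5], [-111.4, -93.2], [-119.5, -93.4]]
```

>>> {"method": "send_rows", "body": {
  "motion": [
    [1,[-3.3,0,-7.6],0],
    [1,[-5.9,0,-15.4],0],
    [1,[-9,0,-22.9],0],
    [1,[-12.6,0,-30.2],0],
    [1,[-16.7,0,-37.3],0],
    [1,[-21.3,0,-44],0],
    [1,[-26.3,0,-50.4],0],
    [1,[-31.7,0,-56.5],0],
    [1,[-37.6,0,-62.2],0],
    [1,[-43.8,0,-67.5],0],
    [1,[-43.8,0,-67.5],0]
  ]
}}

```text
time_s: 42.5
position: [0.5816, 0.0873, 0.1894]
eef_rot: [-1.568, -0.003, -0.172]
force: [1.0, 0.5, 9.1]
finger_gap: 0.0171
```

```bash
python3 - <<'E'
from h import *
s=env.get_state();p=s['position'];print(p,s['finger_gap'],s['force'],s['eef_rot'])
c=np.array((.5245,.1905));v=p[:2]-c;print(np.linalg.norm(v),np.degrees(np.arctan2(v[1],v[0])))
E
```

```text
[0.58157607 0.0873249  0.18939594] 0.017095163516409374 [1.04597733 0.53576933 9.13824497] [-1.56844221 -0.00348523 -0.17240536]
0.11791005234940544 -61.04879867963557
```

>>> {"method": "send_rows", "body": {
  "motion": [
    [1,[-6.6,0,-4.8],0],
    [1,[-13.5,0,-9.2],0],
    [1,[-20.6,0,-13.1],0],
    [1,[-28,0,-16.5],0],
    [1,[-35.6,0,-19.4],0],
    [1,[-43.5,0,-21.8],0],
    [1,[-51.4,0,-23.7],0],
    [1,[-59.5,0,-25],0],
    [1,[-67.6,0,-25.7],0],
    [1,[-75.7,0,-25.9],0],
    [1,[-82,0,-25.5],0],
    [1,[-82,0,-25.5],0],
    [1,[-82,0,-25.5],0]
  ]
}}

```text
time_s: 43.8
position: [0.4967, 0.0733, 0.1892]
eef_rot: [-1.572, -0.004, -0.175]
force: [-0.7, -5.2, 13.7]
finger_gap: 0.0168
```

```bash
python3 - <<'E'
from h import *
s=env.get_state();p=s['position'];print(p,s['finger_gap'],s['force'],s['eef_rot'])
c=np.array((.5245,.1905));v=p[:2]-c;print(np.linalg.norm(v),np.degrees(np.arctan2(v[1],v[0])))
E
```

```text
[0.49670907 0.07331659 0.18924264] 0.016784184579761042 [-0.708818   -5.15963741 13.66162522] [-1.57234603 -0.00433843 -0.17475233]
0.12043375031627063 -103.3416445859698
```

```bash
python3 - <<'E'
from h import *
s,im=snap('wrist','w26.png')
E
```

```text
(no output)
```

View pics/w26.png

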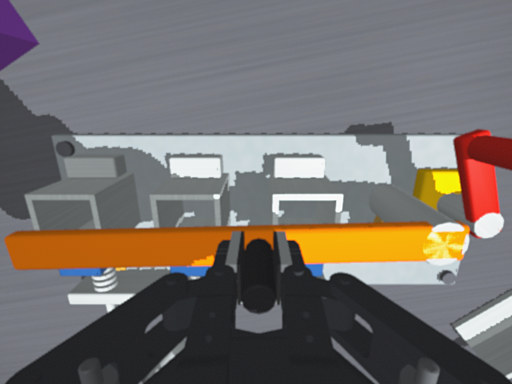

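>>> {"method": "send_rows", "body": {
  "motion": [
    [0,[4,0,0],0],
    [0,[4,0,0],0],
    [0,[4,0,0],0],
    [0,[4,-50,0],0],
    [0,[-10,-100,20],0],
    [0,[-30,-140,50],0],
    [0,[-30,-150,60],0],
    [0,[-30,-150,60],0],
    [0,[-30,-150,60],0]
  ]
}}

```text
time_s: 44.75
position: [0.4758, 0.1404, 0.336]
eef_rot: [-1.572, 0.002, -0.17]
force: [-0.5, -0.6, 0.2]
finger_gap: 0.0425
```

```bash
python3 - <<'E'
from h import *
s,im=snap('wrist','w27.png');C=cam('wrist',s);np.save('w27T.npy',C[3]);print(s['position'])
E
```

```text
[0.47577033 0.14038345 0.33595864]
```

View pics/w27.png

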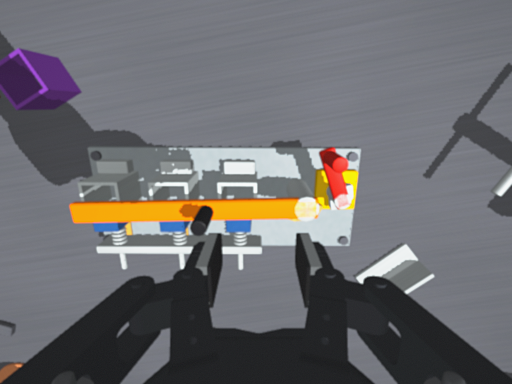

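```bash
python3 - <<'E'
from h import *
def bar(n,C,z=.104):
    im=cv2.imread(f'pics/{n}.png').astype(int);b,g,r=im[...,0],im[...,1],im[...,2]
    m=((r>200)&(g>110)&(g<185)&(b<60)).astype(np.uint8)
    n_,l,st,_=cv2.connectedComponentsWithStats(m);k=1+np.argmax(st[1:,4]);ys,xs=np.nonzero(l==k)
    P=np.array([ray(C,u,v,z)[:2] for u,v in zip(xs,ys)],np.float32)*1000
    vx,vy,x0,y0=cv2.fitLine(P,cv2.DIST_L2,0,.01,.01).ravel();r=cv2.minAreaRect(P)
    print(n,np.degrees(np.arctan2(vy,vx)),x0,y0,r)
f,cx,cy,_=cam('wrist',env.get_state())
bar('w1',(f,cx,cy,np.load('w1T.npy')));bar('w27',(f,cx,cy,np.load('w27T.npy')))
C=(f,cx,cy,np.load('w27T.npy'))
h=ray(C,343,201,.072);g=ray(C,340,163,.122);print(h,g)
print('plate edge',ray(C,91,148,.012),ray(C,361,149,.012))
E
```

```text
w1 80.919975 499.462 43.022793 ((500.5826721191406, 44.187103271484375), (270.6029052734375, 25.21993637084961), 80.73457336425781)
w27 81.580315 500.75262 41.5213 ((501.68304443359375, 44.17731475830078), (270.9247741699219, 24.55576515197754), 81.425048828125)
[0.53476183 0.24166991 0.072     ] [0.47082014 0.22851399 0.122     ]
plate edge [ 0.4154286  -0.09716086  0.012     ] [0.48337673 0.28934502 0.012     ]
```

```bash
python3 - <<'E'
from h import *
p=np.array([.5065,.072])
for dx,z in((.045,.26),(.045,.188),(.012,.188)): go([*(p+dx*XH),z],JY)
E
```

```text
shift [ 87.2  75.3 -61.1] turn -0.07 | pos [0.4757 0.1396 0.3354] rpy [-1.5732  0.0029 -0.1723] t 44.8
shift [ 87.4 147.3 -60.9] turn -0.07 | pos [0.4757 0.1396 0.3354] rpy [-1.5732  0.0029 -0.1723] t 44.8
shift [ 54.4 147.4 -60.9] turn -0.07 | pos [0.4757 0.1396 0.3354] rpy [-1.5732  0.0029 -0.1723] t 44.8
```

>>> {"method": "send_rows", "body": {
  "motion": [
    [1,[40,20,-30],0],
    [1,[87,60,-61],0],
    [1,[87,75,-61],0],
    [1,[87,75,-61],0],
    [1,[87,75,-61],0],
    [1,[87,75,-61],0],
    [1,[87,110,-61],0],
    [1,[87,147,-61],0],
    [1,[87,147,-61],0],
    [1,[80,147,-61],0],
    [1,[74,147,-61],0],
    [1,[68,147,-61],0],
    [1,[64,147,-61],0],
    [1,[60,147,-61],0],
    [1,[57,147,-61],0],
    [1,[57,147,-61],0],
    [1,[57,147,-61],0]
  ]
}}

```text
time_s: 46.5
position: [0.5238, 0.0706, 0.1906]
eef_rot: [-1.57, -0.004, -0.172]
force: [3.3, -1.1, 3.3]
finger_gap: -0.0001
```

```bash
python3 - <<'E'
from h import *
s,im=snap('wrist','w28.png');print(s['position'],s['force'])
E
```

```text
[0.52375158 0.0705927  0.19064456] [ 3.25565717 -1.05785738  3.33041913]
```

View pics/w28.png

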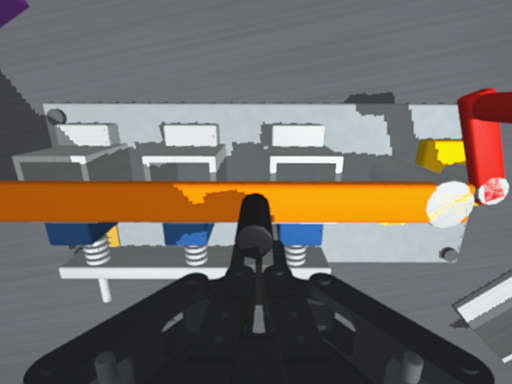

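>>> {"method": "send_rows", "body": {
  "motion": [
    [1,[-2,0,0],0],
    [1,[-4,0,0],0],
    [1,[-6,0,0],0],
    [1,[-8,0,0],0],
    [1,[-8,0,0],0],
    [1,[-8,0,0],0]
  ]
}}

```text
time_s: 47.15
position: [0.5226, 0.0708, 0.191]
eef_rot: [-1.571, -0.021, -0.173]
force: [16.5, -1.6, -9.8]
finger_gap: -0.0003
```

```bash
python3 - <<'E'
from h import *
s=env.get_state();print(s['position'],s['force'])
E
```

```text
[0.52258811 0.07079731 0.19103328] [16.4516366  -1.64416865 -9.79794122]
```

```bash
python3 - <<'E'
from h import *
for z in(.26,.157): go([.4722,.2288,z],-.165)
E
```

```text
shift [-75.3 -70.6 147. ] turn -0.44 | pos [0.5226 0.0708 0.191 ] rpy [-1.5705 -0.0214 -0.1727] t 47.15
shift [-77.5  32.4 147. ] turn -0.44 | pos [0.5226 0.0708 0.191 ] rpy [-1.5705 -0.0214 -0.1727] t 47.15
```

>>> {"method": "send_rows", "body": {
  "motion": [
    [1,[15,0,0],0],
    [1,[15,0,0],0],
    [1,[15,-40,0],0],
    [1,[15,-75,0],0],
    [0,[-10,-75,40],0],
    [0,[-35,-75,85],0],
    [0,[-68,-75,147],0],
    [0,[-68,-75,147],0],
    [0,[-68,-75,147],0],
    [0,[-68,-75,147],0],
    [0,[-68,-75,147],0],
    [0,[-68,-75,147],0]
  ]
}}

```text
time_s: 48.35
position: [0.4728, 0.2266, 0.2648]
eef_rot: [-1.572, 0.0, -0.175]
force: [-0.4, -0.0, -0.5]
finger_gap: 0.0429
```

```bash
python3 - <<'E'
from h import *
go([.4722,.2288,.157],-.165)
s,im=snap('wrist','w29.png')
C=cam('wrist',s)
im=im.astype(int);m=((im[...,0]>180)&(im[...,1]<70)&(im[...,2]<70));m[:,:200]=0
ys,xs=np.nonzero(m);print(xs.min(),xs.max(),ys.min(),ys.max())
E
```

```text
shift [ -0.9 107.8   2.2] turn -0.57 | pos [0.4728 0.2266 0.2648] rpy [-1.572e+00  4.000e-04 -1.749e-01] t 48.35
253 288 175 234
```

View pics/w29.png

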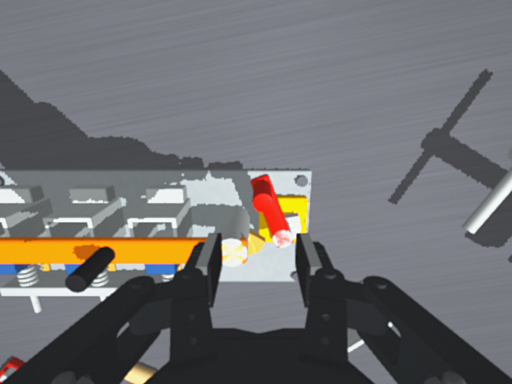

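>>> {"method": "send_rows", "body": {
  "motion": [
    [0,[-1,40,2],-0.6],
    [0,[-1,80,2],-0.6],
    [0,[-1,107,2],-0.6],
    [0,[-1,107,2],-0.6],
    [0,[-1,107,2],-0.6],
    [0,[-1,107,2],-0.6],
    [1,[-1,107,2],-0.6],
    [1,[-1,107,2],-0.6],
    [1,[-1,107,2],-0.6],
    [1,[-1,107,2],-0.6],
    [1,[-1,107,2],-0.6]
  ]
}}

```text
time_s: 49.5
position: [0.4723, 0.2309, 0.1593]
eef_rot: [-1.569, -0.002, -0.161]
force: [-0.5, -0.6, 6.7]
finger_gap: 0.0173
```

```bash
python3 - <<'E'
from h import *
s,im=snap('wrist','w30.png');p=s['position'];print(p,s['finger_gap'],s['force'],s['eef_rot'])
c=np.array((.5345,.2415));v=p[:2]-c;print(np.linalg.norm(v),np.degrees(np.arctan2(v[1],v[0])))
T=tcp(s);o=[]
q=c+v*.062/np.linalg.norm(v)
for k in range(1,19):
    a=-1.53*k/18;w=c+np.array([[np.cos(a),-np.sin(a)],[np.sin(a),np.cos(a)]])@(q-c)-p[:2]
    d=T[:3,:3].T@np.r_[w,0]*1000;o.append([round(float(d[0]),1),round(float(d[2]),1)])
print(o)
E
```

```text
[0.47234402 0.23086004 0.15930249] 0.01729458963176185 [-0.53449286 -0.64315223  6.67240291] [-1.56943394e+00 -1.52057622e-03 -1.61013488e-01]
0.06306009171528029 -170.28616987227338
[[-0.5, 5.4], [-1.6, 10.6], [-2.2, 15.8], [-2.4, 21.1], [-2.1, 26.3], [-1.4, 31.5], [-0.2, 36.7], [1.4, 41.7], [3.4, 46.6], [5.8, 51.2], [8.6, 55.7], [11.8, 59.9], [15.3, 63.8], [19.2, 67.4], [23.3, 70.7], [27.7, 73.6], [32.3, 76.1], [37.1, 78.2]]
```

View pics/w30.png

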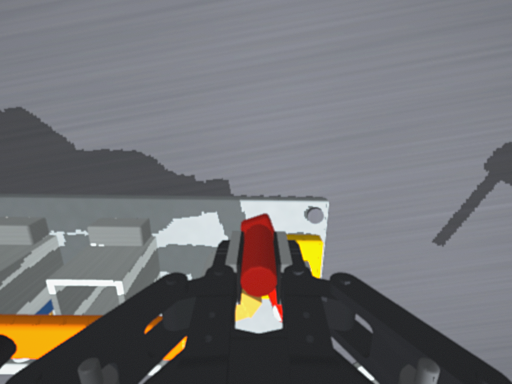

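>>> {"method": "send_rows", "body": {
  "motion": [
    [1,[-0.5,1,5.4],0],
    [1,[-1.6,1,10.6],0],
    [1,[-2.2,1,15.8],0],
    [1,[-2.4,1,21.1],0],
    [1,[-2.1,1,26.3],0],
    [1,[-1.4,1,31.5],0],
    [1,[-0.2,1,36.7],0],
    [1,[1.4,1,41.7],0],
    [1,[3.4,1,46.6],0],
    [1,[3.4,1,46.6],0]
  ]
}}

```text
time_s: 50.55
position: [0.4808, 0.2754, 0.158]
eef_rot: [-1.572, 0.005, -0.162]
force: [-6.2, -1.7, 9.4]
finger_gap: 0.017
```

```bash
python3 - <<'E'
from h import *
s=env.get_state();p=s['position'];print(p,s['finger_gap'],s['force'])
c=np.array((.5345,.2415));v=p[:2]-c;print(np.linalg.norm(v),np.degrees(np.arctan2(v[1],v[0])))
E
```

```text
[0.48081944 0.27536163 0.15799708] 0.01704075368384171 [-6.19033364 -1.74273977  9.43321448]
0.06346819916236963 147.75632457662113
```

>>> {"method": "send_rows", "body": {
  "motion": [
    [1,[2.4,0,4.6],0],
    [1,[5.2,0,9.1],0],
    [1,[8.4,0,13.3],0],
    [1,[11.9,0,17.2],0],
    [1,[15.8,0,20.8],0],
    [1,[19.9,0,24.1],0],
    [1,[24.3,0,27],0],
    [1,[28.9,0,29.5],0],
    [1,[33.7,0,31.6],0],
    [1,[38,0,32.5],0],
    [1,[42,0,33],0],
    [1,[42,0,33],0],
    [1,[42,0,33],0]
  ]
}}

```text
time_s: 51.85
position: [0.5234, 0.3012, 0.1577]
eef_rot: [-1.575, 0.015, -0.161]
force: [-13.8, -3.6, 15.0]
finger_gap: 0.0168
```

```bash
python3 - <<'E'
from h import *
s,im=snap('wrist','w31.png');p=s['position'];print(p,s['finger_gap'],s['force'])
c=np.array((.5345,.2415));v=p[:2]-c;print(np.linalg.norm(v),np.degrees(np.arctan2(v[1],v[0])))
E
```

```text
[0.52343346 0.30120553 0.15765631] 0.01677631214964231 [-13.81993389  -3.63987622  14.95394933]
0.060722477163182256 100.50072094453871
```

View pics/w31.png

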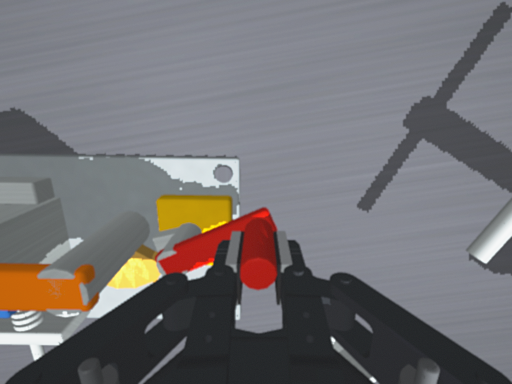

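>>> {"method": "send_rows", "body": {
  "motion": [
    [0,[-4,0,0],0],
    [0,[-4,0,0],0],
    [0,[-4,0,0],0],
    [0,[-4,-50,0],0],
    [0,[-40,-100,-30],0],
    [0,[-60,-150,-70],0],
    [0,[-60,-180,-110],0],
    [0,[-60,-180,-110],0],
    [0,[-60,-180,-110],0],
    [0,[-60,-180,-110],0]
  ]
}}

```text
time_s: 52.9
position: [0.453, 0.2033, 0.3374]
eef_rot: [-1.569, -0.001, -0.162]
force: [-0.2, 0.6, -1.2]
finger_gap: 0.0427
```

```bash
python3 - <<'E'
from h import *
s,im=snap('wrist','w32.png');C=cam('wrist',s);np.save('w32T.npy',C[3]);print(s['position'])
b=cv2.cvtColor(im,4);cv2.imwrite('pics/w32c.png',cv2.resize(b[130:270,300:450],None,fx=4,fy=4,interpolation=cv2.INTER_CUBIC))
E
```

```text
[0.4529703  0.20326738 0.33741403]
```

View pics/w32.png

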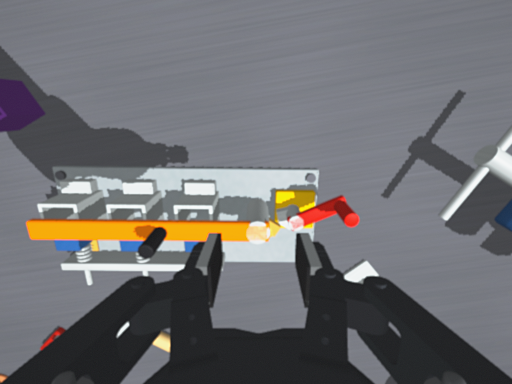

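View pics/w32c.png

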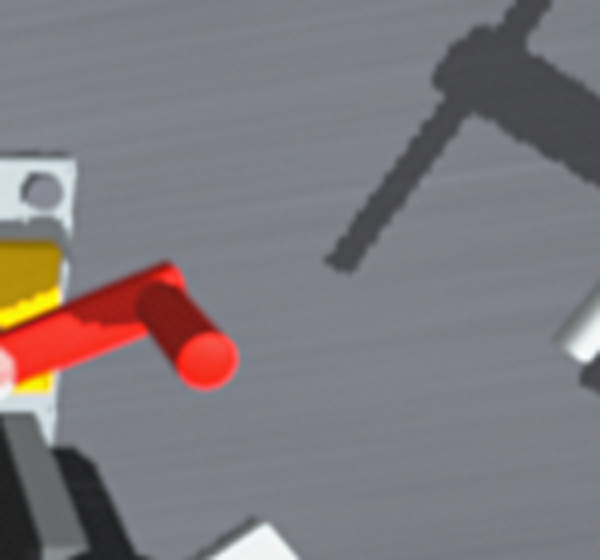

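```bash
python3 - <<'E'
from h import *
f,cx,cy,_=cam('wrist',env.get_state());C=(f,cx,cy,np.load('w32T.npy'))
g=ray(C,300+207/4,130+360/4,.122);h=ray(C,293,222.5,.072);print(g,h,np.linalg.norm((g-h)[:2]),np.degrees(np.arctan2(*(g-h)[[1,0]])))
g1=np.array([.5148,.3003]);print('w/ hub fixed',np.degrees(np.arctan2(g[1]-.2415,g[0]-.5345)),np.degrees(np.arctan2(g1[1]-.2415,g1[0]-.5345)))
_,im=snap('scene','s32.png');b=cv2.imread('pics/s32.png')[150:320,210:380];cv2.imwrite('pics/s32c.png',cv2.resize(b,None,fx=3.4,fy=3.4,interpolation=cv2.INTER_CUBIC))
E
```

```text
[0.51708559 0.30110744 0.122     ] [0.5328495  0.23761033 0.072     ] 0.06542464166405233 103.94247255641726
w/ hub fixed 106.28581032534626 108.52260165537746
```

View pics/s32c.png

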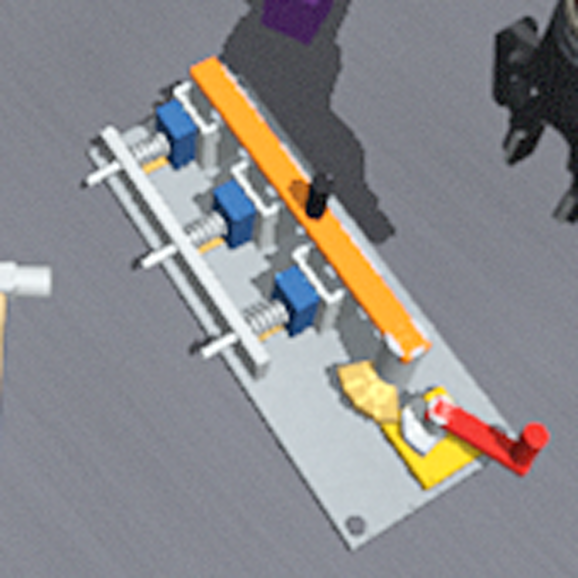

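```bash
python3 - <<'E'
from h import *
_,im=snap('top','top33.png'); s=env.get_state();print(s['time_s'],s['force'])
print(env.job_done())
E
```

```text
53.05 [-0.6905404   0.0008576   0.47656923]
the job is handed in; nothing more can be done
None
```

View pics/top33.png

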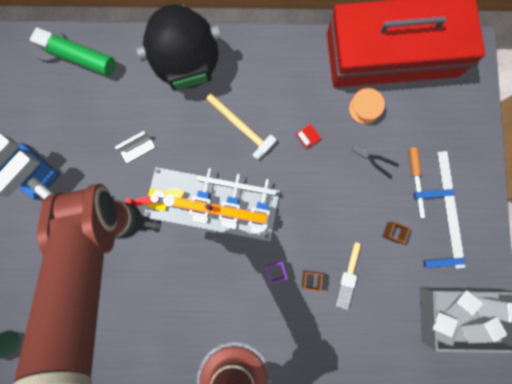

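The job is done and handed in at 53 s of the 208 s allowed. I turned the isolator off, opened the gate, and clamped all three silver tubes, one each in stations 0, 1 and 2. Then I shut the gate and turned the isolator back on.

**Last checks:**
- **Tubes:** after loading, the pictures showed all three upright between jaw and stop, and each was pressed down until the wrist read about 19 N before release. With the gate shut they looked unchanged.
- **Gate:** after closing, the bar measured about 0.7° short of its starting angle. I pushed the grip with closed fingers until it met a hard stop at about 16 N, and it still looked shut in the last pictures.
- **Isolator:** it ended within about 2° of where it started, at the on position.
- **Clutter:** in the last top picture the clutter and the brown and purple look-alikes looked unmoved. That picture was taken just before hand-in, with the gripper clear of everything.

**One disagreement:** I measured the isolator's off position at about 83–84° from on, where 1.5 rad is 86°. It was resting against a hard stop at about 20 N and the gate came free, so I put the difference down to about 2 mm of camera error.

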